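# Free the balancer arm with its push-to-turn selector and hang up the basket

## Task

First push the selector on top of the balancer stand down and turn it clockwise, one click only, from its locked mark to the middle mark, and let it spring back up. Then draw the basket out from under the shelf by its front tab until its handle is well clear, let go of it there, take it again by the handle and lower it level onto both prongs of the balancer's fork, letting go only once the arm has sunk under its weight and come to rest. Leave the can, bottle, square and hammer where they are.

Things in the scene. Friction and masses are not known exactly. Their poses are not given: they have to be found in the camera images.
- selector (a joint): turn of the selector knob, rad, clockwise from above. Positions: 0 = locked (start), 1.047 = middle, arm free, 2.094 = third. Up, the knob is held within about 0.06 rad of a position; pushed down 8 mm or more it turns freely (about 0.03 Nm; by less than 5 mm it stays locked); let up within about 0.1 rad of a position it springs into it
- selector_push (a joint): how far the selector knob is pushed down, m: 0 = up, 0.010 = bottom stop. The spring takes 3 N to start and 9 N at the bottom
- selector_grip (a point): middle of the grip bar of the black knob on top of the balancer stand (vertical axis). Bar 62 mm long, 16 mm thick, 32 mm high, on a 62 mm disc; the point is on the axis, 16 mm below the bar's top. The point turns with the knob: in its frame the bar always lies at +1.047 rad from x about z. A light line on top marks the pointing end; at the middle mark it points along the fork arm
- balancer (a joint): sink of the spring-balanced fork arm about its pivot on the stand, rad: 0 = up (when empty), 0.45 = bottom stop. Locked up while the selector is at 0. Freed, it begins to sink at about 1.7 N on the fork and comes to rest at about 0.15 to 0.22 rad (24 to 35 mm lower at the fork) under the basket's whole weight, 4.4 to 5.4 N
- fork_seat (a point): where the middle of the handle bar comes to lie: midway between the fork's two prongs, 5 mm above their upper faces, 240 mm above the table with the arm up. x points from the fork to the stand's axis (160 mm away), y across the prongs, z up. Prongs 10 mm wide, 82 mm free between them; each has two upstands, 23 mm high, forming a flared notch about 22 mm wide at its floor
- stand: balancer stand, fixed: round foot of 150 mm, column, selector on top, its frame at table height on the axis; the fork arm points along its -x. The fork's cross-piece is 70 mm, the stand's housing 115 mm behind the notches (+x); the knob's top is 330 mm above the table. A basket goes on from the open front (-x), the prongs passing under its handle bar, between the uprights
- basket_handle (a point): middle of the steel basket's fixed handle bar, its highest part. Bar along y, 134 mm long, 12 mm thick (x), 10 mm high; 150 mm above the underside, over the basket's centre; uprights at y = -65 and +65 mm. Basket 160 mm (x) by 130 mm (y), walls 55 mm high, about 0.5 kg. Axes are the basket's: x to the back, z up. At the start the handle is under the shelf
- basket_tab (a point): middle of the upright pull tab on the basket's front: a plate 12 mm thick (y), 30 mm high, sticking out 40 mm (x) from the front wall. The point is 100 mm in front (-x) of the handle bar and 43 mm above the basket's underside; the tab's top is 58 mm above it. Axes as the basket's
- basket: the steel basket itself, holding short metal pins; origin at the centre of its underside, axes as for the handle
- riser: low plywood shelf on two side panels, fixed; frame at table height, x from its open front to the back. Board from x = -20 to +190 mm, y -135 to +135 mm, underside 180, top 195 mm above the table, stock up to 250 mm; panel inner faces at y = -120 and +120 mm. The basket stands under it, handle 15 to 35 mm behind the front edge, front tab sticking out
- tin: can of 72 mm diameter and 85 mm height near the middle of the bench; a bystander, origin at its underside
- flask: white bottle of 60 mm diameter, 150 mm high, at the back; a bystander, origin at its underside
- square: aluminium square, flat, 160 by 140 mm, a bystander at the left side
- mallet: hammer lying at the right side, a bystander
There are look-alikes about, which are no part of the job. Leave any yellow look-alike of the basket alone.

How it is judged (in metres and radians):
On the way, in this order (a step that is already met when the one before it is completed fails the run):
1. the selector is at its middle position and sprung up (value of joint selector between 0.93 and 1.16 rad and value of joint selector_push below 0.003 m), for 0.2 s.
2. the basket stands upright on the table, its handle at least 20 mm in front of the shelf's edge, let go and at rest (x of basket_handle in the frame of riser below -0.04 m and height (world z) of basket_handle below 0.157 m and angle between basket's own z axis and vertical below 0.1 rad and linear speed of basket below 0.03 m/s and contact force between the fingers and basket below 0.1 N), for 0.2 s.
3. the handle lies on both prongs, the arm has sunk by 0.13 rad or more and stands still, while the basket is still held (distance between basket_handle and fork_seat below 0.02 m and angle between the y axis of basket_handle and the y axis of fork_seat, either way round below 0.2 rad and value of joint balancer above 0.13 rad and velocity of joint balancer between -0.06 and 0.06 rad/s and contact force between the fingers and basket above 0.5 N), for 0.2 s.
At the end, for the whole second after the job is handed in: Selector at its middle position (0.93 to 1.16 rad), up within 3 mm. Basket released, hanging quietly (under 0.15 m/s) from both prongs: handle within 20 mm of the seat and 0.2 rad of parallel, upright within 0.25 rad, over 20 mm above the table; arm sunk over 0.13 rad and still (all of step 1 and distance between basket_handle and fork_seat below 0.02 m and angle between the y axis of basket_handle and the y axis of fork_seat, either way round below 0.2 rad and value of joint balancer above 0.13 rad and velocity of joint balancer between -0.06 and 0.06 rad/s and linear speed of basket below 0.15 m/s and angle between basket's own z axis and vertical below 0.25 rad and height (world z) of basket above 0.02 m and contact force between the fingers and basket below 0.1 N); the robot touches nothing.
It fails at once if the selector is forced round between two positions without being pushed down (less than 4 mm) (value of joint selector_push below 0.004 m and (value of joint selector between 0.22 and 0.82 rad or value of joint selector between 1.27 and 1.87 rad)).
It fails at once if the basket is tipped by more than 0.6 rad (angle between basket's own z axis and vertical above 0.6 rad).
It fails at once if a bystander (can, bottle, square, hammer) is shifted by more than 50 mm or knocked over (distance of any of tin, flask, square, mallet from where it was at the start of the episode above 0.05 m or angle between any of tin, flask's own z axis and vertical above 0.6 rad).
It also fails if it takes over 72 s, if anything falls off the work surface, if the arm or the gripper's body presses on something with over 40 N, if the wrist force passes 120 N, or if a joint passes its speed limit or range.

## Robot

A 6-joint arm with a two-finger parallel gripper is mounted at the origin on the work surface. World frame = base frame: x ahead of the robot, y to its left, z up, the work surface at z = 0. Lengths are in mm, angles in rad, forces in N, time in s.
With the tool pointing down it reaches from about 300 to 775 mm from the base axis. Payload 14.6 kg.
Tool frame: the origin (TCP) lies between the finger pads; the fingertips stand 8 mm ahead of it and the grasp point (between the pads) lies 11 mm behind it; y points along the fingers, x is the direction in which the jaws open and shut, and the axes are right-handed (so a half turn about y gives the same grasp; the last joint's range is limited). The gripper opens to 94 mm and grips with 3 to 60 N. Pads are 16 mm wide; open, the fingers measure 119 mm over their backs; the gripper's body (75 mm by 177 mm) begins 78 mm behind the grasp point.
Start: joints at [-1.303, 0.3, 1.521, -0, 1.321, -0.067], TCP at [180.712, -519.454, 193.146] pointing down, gripper open.
Joint ranges: [-3.03, 3.03], [-0.79, 2.21], [0.23, 2.52], [-1.04, 4.18], [0, 3.07], [-2.55, 2.55]. Speed limits (rad/s): [2.22, 2.22, 2.57, 3.14, 3.14, 3.14].

## Interface

Orientations are given as [roll, pitch, yaw] about the fixed x, y, z axes, in that order (R = Rz(yaw) Ry(pitch) Rx(roll)).
In Python, from cell import read_state, imaging, order gives the robot as it stands. The module is installed in compiled form; this text tells all that it offers.
- The arm moves only by the shell command python3 -m handwheel 'ROWS' [FORCE]. ROWS is JSON, a list that holds one entry, the list of rows, each a list of 7 numbers: the shift along the tool's x, y, z in mm, then the turn, a rotation vector about the tool's x, y, z in degrees, then the opening, from -1 (shut) to 1 (fully open), so that 0 is half open. A call has 1 to 5 rows; each row is the pose to reach, as a shift and turn from the pose measured when the call began, along the tool's axes at that moment; what a row does not reach only later rows make up. A row lasts 1/12 s, in which the tool goes at most 41.7 mm and 7.16 degrees, less where a joint would pass 70% of its speed; a pose out of reach is approached as far as the arm can. A call with a gripper value outside its range is refused whole. The fingers move at their own pace and stop on an object; FORCE is the grip in N (left out, the last holds). Time passes only in rows, so rows that repeat a pose let the fingers close. It gives the time, the measured TCP pose, the force and the opening at its end, in the units of the state.
- read_state(): the state, without advancing time (a new reading comes with each control period).
- imaging.camera(name): name is "scene" or "top" or "wrist"; returns (picture, depth): 420x560x3 uint8, red, green, blue; 420x560 float32, mm along the optical axis (not along the pixel's ray), 0 where there is no reading.
- imaging.get_calibration(name): a dict with "mtx" (3x3 intrinsics, pixels), "dist" ([k1, k2, p1, p2, k3] as OpenCV has them; the pictures are not rectified), "world_from_camera" (4x4, takes a point from camera to world coordinates); the wrist camera has in their place "hand_eye" (4x4, takes a point from camera to tool coordinates, whose origin is the TCP and whose axes are the tool frame's). Camera axes: x right, y down, z forward; pixel columns grow to the right and rows downward; lengths in mm; the calibration is good to about 2 mm. A picture is of the moment at which its call begins: read the wrist's pose just before it. get_calibration takes no time and is no camera call.
- order.sign_off(): hands the job in, once; it reports no verdict.
The state is a dict: "clock": time; "joints": joint angles; "qd": joint speeds; "effort": joint torques, N m; "eef_pos": TCP position; "eef_rot": TCP orientation; "wrist_force": force on the tool from outside, world axes, zero at the start; "moment": the same for the moment, N m; "finger_gap": finger opening in mm.
Only numpy, scipy, OpenCV 4.12 (cv2) and the standard library are available. Lean on these libraries where they do the work, as an engineer would, in place of code of your own. Each camera call takes 0.05 s, during which the arm holds its last target.

## Working session

There is one attempt and no reset: what is moved stays moved. The work goes in short steps, Python scripts to look and compute and a shell command to move; the robot and the scene stay as the last step left them, time stands still between calls to the robot, and variables do not carry over. Pictures are saved under pics/ and viewed, and the job is handed in when it is done.

```bash
mkdir -p pics; ls; python3 - <<'E'
from cell import read_state, imaging, order
import cv2
print(read_state())
for n in ("scene","top","wrist"):
    p,d=imaging.camera(n); cv2.imwrite(f"pics/{n}0.png",p[:,:,::-1]); 
    import numpy as np; np.save(f"pics/{n}0.npy",d); np.save(f"pics/{n}0rgb.npy",p)
    c=imaging.get_calibration(n); print(n,{k:np.round(v,3).tolist() for k,v in c.items()})
E
```

```text
pics
{'clock': 0.0, 'joints': array([-1.30261737e+00,  3.00419934e-01,  1.52160155e+00,  1.57792966e-05,
        1.32068407e+00, -6.65959835e-02]), 'qd': array([ 0.00034464, -0.00164521,  0.00089991, -0.00039285, -0.00010379,
       -0.00032167]), 'effort': array([-2.54522405e-03, -5.31799221e+01, -3.52743208e+01,  7.06912042e-02,
        2.43211380e-02, -8.08589402e-05]), 'eef_pos': array([ 180.63518515, -519.19455594,  192.60574129]), 'eef_rot': array([-1.57070702e+00,  1.10942265e-03, -1.23602525e+00]), 'wrist_force': array([ 0.64930078, -0.31245827, -0.28797247]), 'moment': array([ 0.00311469, -0.00020845,  0.03203759]), 'finger_gap': 93.71127015971541}
scene {'mtx': [[467.969, 0.0, 274.525], [0.0, 467.969, 211.405], [0.0, 0.0, 1.0]], 'dist': [-0.041, 0.0, 0.0, 0.0, 0.0], 'world_from_camera': [[-0.881, -0.334, 0.335, 8.508], [-0.473, 0.641, -0.604, 818.611], [-0.013, -0.691, -0.723, 1176.706], [0.0, 0.0, 0.0, 1.0]]}
top {'mtx': [[442.168, 0.0, 282.328], [0.0, 442.168, 214.992], [0.0, 0.0, 1.0]], 'dist': [0.009, 0.0, 0.0, 0.0, 0.0], 'world_from_camera': [[-0.005, -0.988, 0.153, 288.763], [-1.0, 0.002, -0.016, -12.004], [0.015, -0.153, -0.988, 1442.262], [0.0, 0.0, 0.0, 1.0]]}
wrist {'mtx': [[301.033, 0.0, 281.57], [0.0, 301.033, 210.738], [0.0, 0.0, 1.0]], 'dist': [0.021, 0.0, 0.0, 0.0, 0.0], 'hand_eye': [[1.0, -0.0, 0.0, 0.014], [-0.0, -0.241, 0.971, -190.846], [-0.0, -0.971, -0.241, 68.111], [0.0, 0.0, 0.0, 1.0]]}
```

View pics/scene0.png

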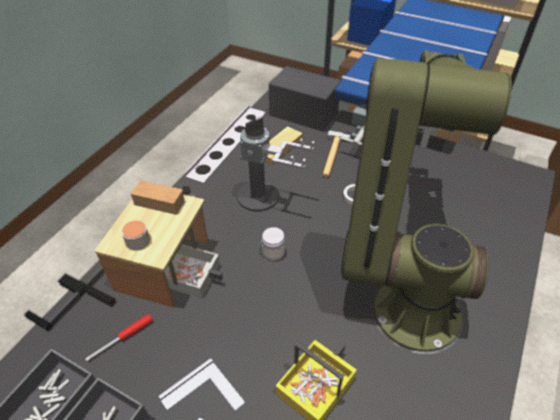

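View pics/top0.png

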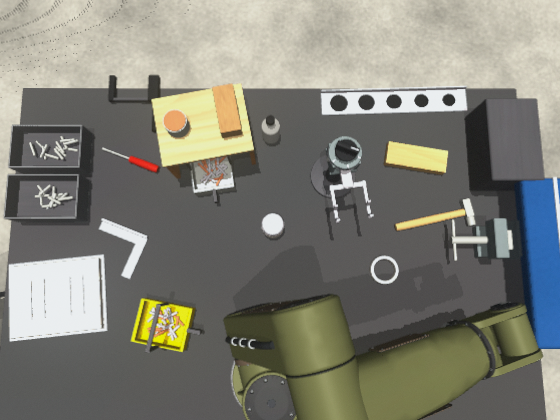

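View pics/wrist0.png

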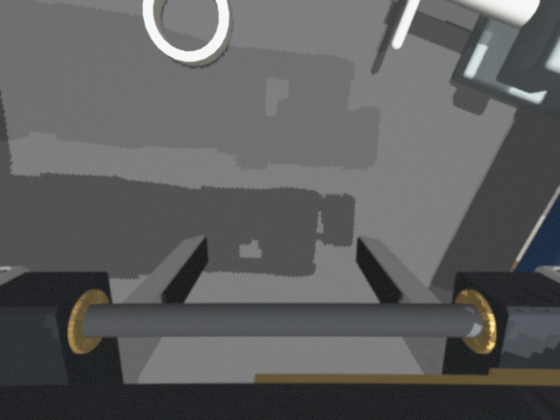

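```bash
cat > h.py <<'E'
import numpy as np, cv2
from cell import read_state, imaging
from scipy.spatial.transform import Rotation as Ro
def pose():
    s=read_state(); T=np.eye(4); T[:3,:3]=Ro.from_euler('xyz',s['eef_rot']).as_matrix(); T[:3,3]=s['eef_pos']; return T
def wfc(n,T=None):
    c=imaging.get_calibration(n)
    return (T if T is not None else pose())@c['hand_eye'] if n=='wrist' else c['world_from_camera']
def rays(n,uv):
    c=imaging.get_calibration(n)
    return cv2.undistortPoints(np.float64(uv).reshape(-1,1,2),np.float64(c['mtx']),np.float64(c['dist'])).reshape(-1,2)
def plane(n,uv,z,T=None):
    W=wfc(n,T); r=rays(n,uv); r=np.c_[r,np.ones(len(r))]@W[:3,:3].T
    return W[:3,3]+r*((z-W[2,3])/r[:,2])[:,None]
def cloud(n,d,T=None):
    W=wfc(n,T); h,w=d.shape; u,v=np.meshgrid(np.arange(w),np.arange(h))
    r=rays(n,np.stack([u,v],-1).reshape(-1,2)); P=np.c_[r,np.ones(len(r))]*d.reshape(-1,1)
    return (P@W[:3,:3].T+W[:3,3]).reshape(h,w,3)
def proj(n,P,T=None):
    c=imaging.get_calibration(n); W=np.linalg.inv(wfc(n,T))
    return cv2.projectPoints(np.float64(P).reshape(-1,1,3),cv2.Rodrigues(W[:3,:3])[0],W[:3,3],np.float64(c['mtx']),np.float64(c['dist']))[0].reshape(-1,2)
def grab(n,tag):
    T=pose(); p,d=imaging.camera(n); cv2.imwrite(f"pics/{tag}.png",p[:,:,::-1]); np.savez(f"pics/{tag}.npz",p=p,d=d,T=T); return p,d,T
def crop(p,x0,y0,x1,y1,k,tag): cv2.imwrite(f"pics/{tag}.png",cv2.resize(p[y0:y1,x0:x1,::-1],None,fx=k,fy=k,interpolation=cv2.INTER_CUBIC))
E
python3 - <<'E'
from h import *
p=np.load('pics/top0rgb.npy'); d=np.load('pics/top0.npy')
crop(p,300,120,400,230,5,'c1'); crop(p,145,80,265,210,5,'c2')
P=cloud('top',d)
for u,v in [(346,150),(356,152),(346,180),(335,218),(370,214),(215,196),(200,186),(230,184),(205,120),(272,225),(270,125),(163,325),(350,196),(270,150)]: print((u,v),np.round(P[v,u]))
E
```

```text
(346, 150) [ 638. -200.  312.]
(356, 152) [ 629. -224.  322.]
(346, 180) [ 573. -210.  240.]
(335, 218) [ 467. -177.  235.]
(370, 214) [ 474. -269.  258.]
(215, 196) [565. 179.  59.]
(200, 186) [608. 236.  10.]
(230, 184) [604. 133.  56.]
(205, 120) [765. 194. 196.]
(272, 225) [467.  -2.  91.]
(270, 125) [775.   4. 129.]
(163, 325) [161. 343.   5.]
(350, 196) [ 576. -261.   -2.]
(270, 150) [735.   5.  -3.]
```

View pics/c1.png

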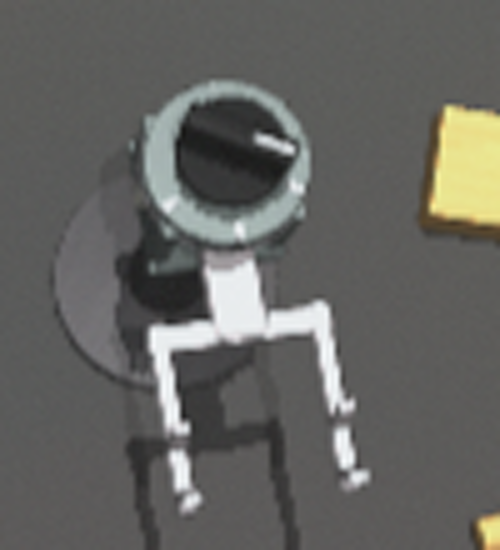

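View pics/c2.png

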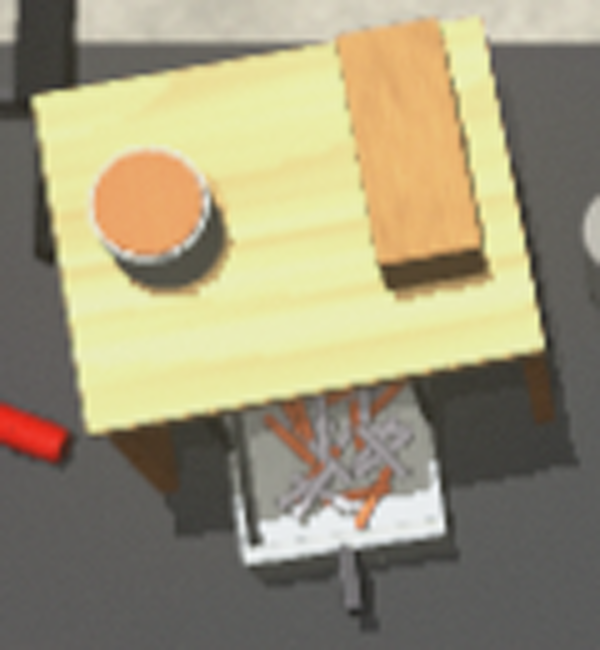

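```bash
python3 - <<'E'
from h import *
p=np.load('pics/top0rgb.npy'); d=np.load('pics/top0.npy'); P=cloud('top',d)
z=P[...,2]; sub=np.zeros(z.shape,bool); sub[120:235,300:400]=1
k=sub&(z>300)&(z<345); 
print('knob top z hist',np.histogram(z[k],bins=np.arange(300,350,5)))
kb=k&(z>322)
Q=P[kb]; print('bar n',len(Q),Q.mean(0)); r=cv2.minAreaRect(np.float32(Q[:,:2])); print(r)
br=p.astype(int).sum(-1)
# pixel methods: dark knob
vis=np.zeros_like(p); m=(sub&(br<120)); m[165:]=0
n,l,st,ce=cv2.connectedComponentsWithStats(m.astype(np.uint8)); 
for i in range(1,n):
    if st[i,4]>30: print('dark',st[i],ce[i])
w=sub&(br>330)&(z>215)&(z<300); w[:170]=0
Q=P[w]; print('fork z',np.histogram(Q[:,2],bins=np.arange(215,300,5)))
ys,xs=np.nonzero(w)
for a,b,t in[(325,347,'L'),(358,380,'R')]:
    s=(xs>=a)&(xs<=b)&(ys>188)
    uv=np.c_[xs,ys][s]; X=plane('top',uv,240); c=X.mean(0); _,_,V=np.linalg.svd(X[:,:2]-c[:2]); print(t,c,V[0],np.degrees(np.arctan2(V[0,1],V[0,0])), X[:,0].min(),X[:,0].max())
# board
wd=(z>188)&(z<203); wd[:, :140]=0; wd[:,270:]=0
r=cv2.minAreaRect(np.float32(P[wd][:,:2])); print('board',r); 
E
```

```text
knob top z hist (array([45, 16, 14, 13, 23, 96, 34,  1,  0]), array([300, 305, 310, 315, 320, 325, 330, 335, 340, 345]))
bar n 151 [ 643.57324792 -202.46013962  327.96642855]
((644.4796142578125, -202.8911590576172), (62.023399353027344, 16.94854736328125), 69.03321075439453)
dark [335 145  22  11  96] [345.55208333 150.39583333]
fork z (array([  0,   8,  34, 196, 265,  39,   5,  10,  27,   5,   0,   0,   0,
         0,   0,   0]), array([215, 220, 225, 230, 235, 240, 245, 250, 255, 260, 265, 270, 275,
       280, 285, 290, 295]))
L [ 504.76690184 -175.99321264  240.        ] [-0.99275295 -0.12017311] -173.09790686914806 455.15384862745145 547.8515046613902
R [ 508.89867267 -267.13524327  240.        ] [-0.98633183 -0.1647711 ] -170.51606226065024 468.84684676338884 547.7158740756408
board ((537.7049560546875, 160.68399047851562), (655.2413940429688, 270.3002624511719), 10.939995765686035)
```

```bash
cat > go.py <<'E'
import sys
from h import *
# usage: go.py x y z yawdeg -> shift/turn in tool axes for tool-down pose (tcp)
x,y,z,yaw=map(float,sys.argv[1:5]); T=pose()
R=Ro.from_euler('xyz',[-np.pi/2,0,np.radians(yaw)]).as_matrix()
s=read_state()
print('clock',round(s['clock'],2),'tcp',np.round(s['eef_pos'],1),'rot',np.round(np.degrees(s['eef_rot']),2),'gap',round(s['finger_gap'],1),'F',np.round(s['wrist_force'],1),'j',np.round(s['joints'],2))
print('shift',np.round(T[:3,:3].T@(np.array([x,y,z])-T[:3,3]),1),'turn',np.round(np.degrees(Ro.from_matrix(T[:3,:3].T@R).as_rotvec()),2))
E
python3 go.py 644.5 -203 400 -21; python3 - <<'E'
from h import *
p=np.load('pics/top0rgb.npy'); d=np.load('pics/top0.npy'); P=cloud('top',d); z=P[...,2]
sub=np.zeros(z.shape,bool); sub[120:235,300:400]=1
Q=P[sub&(z>322)&(z<345)]; c=Q.mean(0); _,_,V=np.linalg.svd(Q[:,:2]-c[:2],full_matrices=False); print('bar axis',np.degrees(np.arctan2(V[0,1],V[0,0])))
# light line pixels on bar
br=p.astype(int).min(-1); m=sub&(z>318)&(br>130); m[165:]=0; print('line',P[m].mean(0),m.sum())
wd=(z>188)&(z<203); wd[:,:140]=0; wd[:,270:]=0; wd[:80]=0; wd[175:]=0
r=cv2.minAreaRect(np.float32(P[wd][:,:2])); print('board',r, cv2.boxPoints(r).tolist())
print('fork extremes')
E
```

```text
clock 0.15 tcp [ 180.7 -519.3  192.8] rot [-9.000e+01  4.000e-02 -7.082e+01] gap 94.1 F [0.2 0.7 0.3] j [-1.3   0.3   1.52 -0.    1.32 -0.07]
shift [-146.5 -207.1  542. ] turn [-2.000e-02 -4.982e+01 -4.000e-02]
bar axis 68.43060734615322
line [ 592.02225896 -193.46819961  473.44880193] 23
board ((754.9148559570312, 202.66929626464844), (212.7805633544922, 270.3002624511719), 10.939996719360352) [[624.8091430664062, 315.17242431640625], [676.1069946289062, 49.78446960449219], [885.0205688476562, 90.16616821289062], [833.7227172851562, 355.55413818359375]]
fork extremes
```

```bash
python3 -m handwheel '[[[0,-40,0,0,-7,0,1],[0,-80,0,0,-14,0,1],[0,-120,0,0,-21,0,1],[0,-160,0,0,-28,0,1],[0,-200,0,0,-35,0,1]]]' 20; python3 go.py 644.5 -203 400 -21.6
```

```text
clock: 0.57
eef_pos: [180.6, -518.9, 394.7]
eef_rot: [-1.57, 0.001, -0.619]
wrist_force: [-1.0, 0.4, -0.3]
finger_gap: 93.6
clock 0.57 tcp [ 180.6 -518.9  394.7] rot [-8.996e+01  4.000e-02 -3.547e+01] gap 93.6 F [-1.   0.4 -0.3] j [-1.3   0.24  1.14  0.    1.76 -0.68]
shift [194.5  -5.1 526.5] turn [ -0.04 -13.87  -0.04]
```

```bash
python3 -m handwheel '[[[13,0,36,0,-4,0,1],[26,-1,72,0,-7,0,1],[39,-2,108,0,-10,0,1],[52,-3,144,0,-14,0,1],[65,-4,180,0,-14,0,1]]]'; python3 go.py 644.5 -203 400 -21.6;
```

```text
clock: 0.98
eef_pos: [339.1, -408.7, 398.7]
eef_rot: [-1.57, 0.001, -0.371]
wrist_force: [-0.2, -0.7, 0.5]
finger_gap: 94.0
clock 0.98 tcp [ 339.1 -408.7  398.7] rot [-8.995e+01  5.000e-02 -2.123e+01] gap 94.0 F [-0.2 -0.7  0.5] j [-0.95  0.2   1.18  0.    1.76 -0.58]
shift [210.1  -1.2 302.3] turn [-0.05  0.37 -0.05]
```

```bash
python3 -m handwheel '[[[0,0,38,0,0,0,1],[0,0,76,0,0,0,1],[0,0,114,0,0,0,1],[0,0,152,0,0,0,1],[0,0,190,0,0,0,1]]]'; python3 go.py 644.5 -203 400 -21.6;
```

```text
clock: 1.4
eef_pos: [408.2, -229.8, 398.7]
eef_rot: [-1.57, 0.001, -0.371]
wrist_force: [0.9, -0.3, 0.6]
finger_gap: 93.8
clock 1.4 tcp [ 408.2 -229.8  398.7] rot [-8.994e+01  5.000e-02 -2.124e+01] gap 93.8 F [ 0.9 -0.3  0.6] j [-0.59  0.05  1.35  0.    1.74 -0.22]
shift [210.6  -1.3 110.6] turn [-0.06  0.36 -0.05]
```

```bash
python3 -m handwheel '[[[36,0,19,0,0.4,0,1],[72,0,38,0,0.4,0,1],[108,0,57,0,0.4,0,1],[144,0,76,0,0.4,0,1],[175,0,92,0,0.4,0,1]]]'; python3 go.py 644.5 -203 400 -21.6; python3 - <<'E'
from h import *
grab('top','top1'); p,d,T=grab('wrist','w1')
E
```

```text
clock: 1.82
eef_pos: [606.6, -206.5, 397.9]
eef_rot: [-1.57, 0.002, -0.377]
wrist_force: [-0.6, -0.4, 0.3]
finger_gap: 94.3
clock 1.82 tcp [ 606.6 -206.5  397.9] rot [-89.94   0.1  -21.6 ] gap 94.3 F [-0.6 -0.4  0.3] j [-0.39  0.49  0.8   0.    1.85 -0.01]
shift [33.9 -2.2 17.2] turn [-0.06 -0.   -0.1 ]
```

View pics/w1.png

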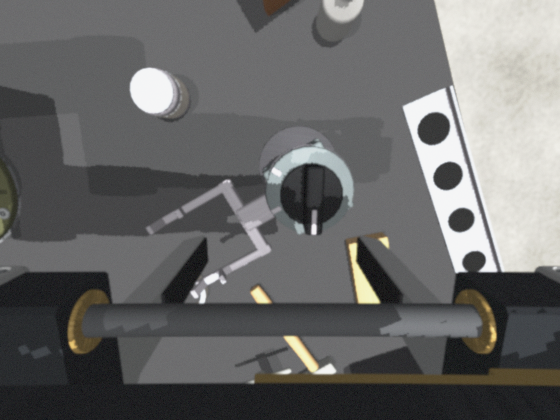

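```bash
cat > fk.py <<'E'
from h import *
import sys
f=np.load(sys.argv[1]); p,d,T=f['p'],f['d'],f['T']; n=sys.argv[2]
P=cloud(n,d,T); z=P[...,2]
near=np.hypot(P[...,0]-644.5,P[...,1]+203)<60
Q=P[near&(z>320)&(z<345)]
if len(Q)>10:
    r=cv2.minAreaRect(np.float32(Q[:,:2])); print('bar',len(Q),r,'z',np.median(Q[:,2]))
    c=Q.mean(0); V=np.linalg.svd(Q[:,:2]-c[:2],full_matrices=False)[2]; print('axis',np.degrees(np.arctan2(V[0,1],V[0,0]))%180)
# fork
m=(np.abs(P[...,0]-500)<70)&(np.abs(P[...,1]+225)<70)&(z>220)&(z<275)&(p.min(-1)>60)
Q=P[m]; print('fork n',len(Q),'z hist',np.histogram(Q[:,2],np.arange(220,276,5))[0])
np.save('pics/fork.npy',Q)
ex=np.array([np.cos(np.radians(8.2)),np.sin(np.radians(8.2))]); ey=np.array([-ex[1],ex[0]])
rel=Q[:,:2]-np.array([644.5,-203]); a=rel@ex; b=rel@ey
for s in (1,-1):
    k=(s*b>25)&(a<-100); 
    if k.sum()>10:
        q=np.polyfit(a[k],b[k],1); print('prong',s,'b mean',b[k].mean(),'slope',q[0],'a range',a[k].min(),a[k].max())
        hi=k&(Q[:,2]>248); print('  upstands a',np.round(np.sort(a[hi]),0).tolist()[:60])
E
python3 fk.py pics/w1.npz wrist; python3 fk.py pics/top1.npz top
```

```text
bar 1282 ((641.1998901367188, -202.78274536132812), (61.084686279296875, 16.162464141845703), 67.91126251220703) z 328.02720643537
axis 67.76064935007732
fork n 2645 z hist [  21  107 1514  592   66   68   77  200    0    0    0]
prong 1 b mean 47.09551631325762 slope -0.004678185643026601 a range -185.9526093532594 -100.15004590849489
  upstands a [-186.0, -186.0, -185.0, -185.0, -185.0, -185.0, -184.0, -184.0, -184.0, -184.0, -184.0, -183.0, -183.0, -183.0, -183.0, -183.0, -183.0, -182.0, -182.0, -182.0, -182.0, -182.0, -182.0, -182.0, -182.0, -182.0, -182.0, -181.0, -181.0, -181.0, -181.0, -180.0, -180.0, -180.0, -180.0, -180.0, -180.0, -180.0, -180.0, -180.0, -180.0, -180.0, -180.0, -179.0, -179.0, -179.0, -179.0, -179.0, -179.0, -179.0, -179.0, -179.0, -179.0, -179.0, -179.0, -179.0, -179.0, -179.0, -179.0, -179.0]
prong -1 b mean -43.60370640026234 slope -0.006758809601994427 a range -186.06217440934682 -100.02427948357585
  upstands a [-186.0, -186.0, -186.0, -186.0, -186.0, -185.0, -185.0, -185.0, -185.0, -184.0, -184.0, -184.0, -184.0, -184.0, -184.0, -184.0, -184.0, -183.0, -183.0, -183.0, -183.0, -183.0, -182.0, -182.0, -182.0, -182.0, -182.0, -182.0, -182.0, -182.0, -181.0, -181.0, -181.0, -181.0, -181.0, -181.0, -181.0, -181.0, -181.0, -181.0, -181.0, -181.0, -180.0, -180.0, -180.0, -180.0, -180.0, -180.0, -180.0, -180.0, -180.0, -180.0, -180.0, -180.0, -180.0, -180.0, -180.0, -180.0, -180.0, -180.0]
fork n 0 z hist [0 0 0 0 0 0 0 0 0 0 0]
```

```bash
python3 go.py 642 -203 340 -22.0; 
```

```text
clock 1.92 tcp [ 608.4 -206.5  393.3] rot [-89.92   0.46 -21.5 ] gap 94.2 F [-0.8 -0.5 -1.5] j [-0.38  0.5   0.8   0.    1.85 -0.01]
shift [30.4 53.1 15.5] turn [-0.07  0.5  -0.46]
```

```bash
python3 -m handwheel '[[[15,0,8,0,0.5,-0.5,0],[30,0,15.5,0,0.5,-0.5,-0.1],[30,20,15.5,0,0.5,-0.5,-0.1],[30,40,15.5,0,0.5,-0.5,-0.1],[30,53,15.5,0,0.5,-0.5,-0.1]]]'; python3 - <<'E'
from h import *
grab('wrist','w2')
E
python3 fk.py pics/w2.npz wrist|head -2;  python3 go.py 642 -203 309 -22.0
```

```text
clock: 2.33
eef_pos: [641.2, -202.8, 337.9]
eef_rot: [-1.57, 0.002, -0.384]
wrist_force: [-0.2, -0.6, -0.0]
finger_gap: 64.1
bar 1894 ((641.1976318359375, -202.92140197753906), (61.54189682006836, 15.986489295959473), 67.71652221679688) z 328.03903765391544
axis 67.89809362283098
clock 2.38 tcp [ 640.8 -202.8  335.9] rot [-89.94   0.25 -22.01] gap 60.4 F [ 1.3  0.2 -2.1] j [-0.36  0.56  0.84  0.    1.75  0.02]
shift [ 1.3 26.9  0.2] turn [-0.06 -0.01 -0.25]
```

View pics/w2.png

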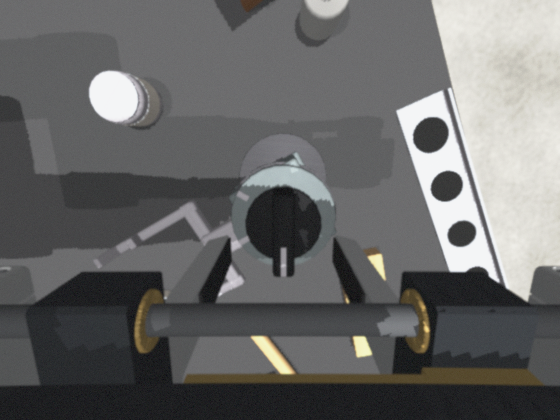

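```bash
python3 -m handwheel '[[[0,14,0,0,0,-0.2,-0.2],[0.3,27,0,0,0,-0.2,-0.4],[0.3,27,0,0,0,-0.2,-1],[0.3,27,0,0,0,-0.2,-1],[0.3,27,0,0,0,-0.2,-1]]]' 45;  python3 go.py 641 -203 297 -22.0
```

```text
clock: 2.8
eef_pos: [641.0, -203.0, 310.5]
eef_rot: [-1.57, -0.001, -0.384]
wrist_force: [0.3, -0.2, 0.6]
finger_gap: 26.6
clock 2.8 tcp [ 641.  -203.   310.5] rot [-8.994e+01 -5.000e-02 -2.202e+01] gap 26.6 F [ 0.3 -0.2  0.6] j [-0.36  0.55  0.91  0.    1.68  0.02]
shift [-0.  13.5 -0. ] turn [-0.06 -0.02  0.05]
```

```bash
python3 -m handwheel '[[[0,1,0,0,0,0,-1],[0,1,0,0,0,0,-1],[0,1,0,0,0,0,-1]]]' 45;  python3 -m handwheel '[[[0,4,0,0,0,0,-1],[0,8,0,0,0,0,-1],[0,12,0,0,0,0,-1],[0,12,0,0,0,0,-1]]]'
```

```text
clock: 3.05
eef_pos: [641.9, -203.4, 310.9]
eef_rot: [-1.57, -0.005, -0.384]
wrist_force: [6.3, -3.2, 2.5]
finger_gap: 15.0
clock: 3.38
eef_pos: [642.2, -203.5, 300.9]
eef_rot: [-1.57, -0.009, -0.384]
wrist_force: [1.2, -1.1, 8.1]
finger_gap: 14.8
```

```bash
python3 -m handwheel '[[[0,3,0,0,0,0,-1],[0,3,0,0,6,0,-1],[0,3,0,0,12,0,-1],[0,3,0,0,18,0,-1],[0,3,0,0,24,0,-1]]]';  python3 go.py 641 -203 297 -82.0
```

```text
clock: 3.8
eef_pos: [642.2, -203.5, 300.7]
eef_rot: [-1.565, -0.011, -0.808]
wrist_force: [-4.7, 1.8, 15.8]
finger_gap: 15.3
clock 3.8 tcp [ 642.2 -203.5  300.7] rot [-89.64  -0.62 -46.31] gap 15.3 F [-4.7  1.8 15.8] j [-0.36  0.54  0.94  0.    1.65  0.45]
shift [-1.2  3.7 -0.6] turn [-0.54 35.69  0.49]
```

```bash
python3 -m handwheel '[[[0,2,0,0,7,0,-1],[0,2,0,0,14,0,-1],[0,2,0,0,21,0,-1],[0,2,0,0,28,0,-1],[0,2,0,0,35,0,-1]]]';  python3 -m handwheel '[[[0,2,0,0,2,0,-1],[0,2,0,0,2,0,-1]]]'; python3 go.py 641 -203 297 -82.0; python3 -c "
from h import *
p,d,T=grab('wrist','w3')"; python3 fk.py pics/w3.npz wrist|head -2
```

```text
clock: 4.22
eef_pos: [642.1, -203.3, 300.8]
eef_rot: [-1.558, -0.006, -1.425]
wrist_force: [-5.6, 3.2, 11.1]
finger_gap: 15.0
clock: 4.38
eef_pos: [642.0, -203.2, 300.7]
eef_rot: [-1.555, -0.007, -1.463]
wrist_force: [-3.0, 0.7, 10.6]
finger_gap: 15.2
clock 4.38 tcp [ 642.  -203.2  300.7] rot [-89.11  -0.38 -83.83] gap 15.2 F [-3.   0.7 10.6] j [-0.36  0.54  0.94  0.    1.64  1.1 ]
shift [-0.3  3.7 -1.1] turn [-0.88 -1.82  0.39]
bar 806 ((642.7160034179688, -207.7083740234375), (39.11188888549805, 33.30826187133789), 39.13066864013672) z 333.65056899545687
axis 95.97897712570489
```

View pics/w3.png

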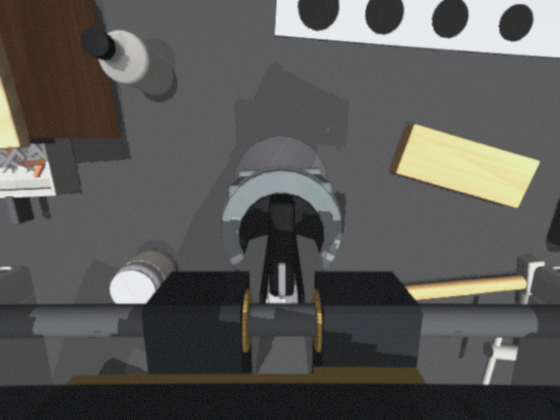

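```bash
python3 -m handwheel '[[[0,0,0,0.5,-1.5,0,-1],[0,-4,0,0.8,-1.5,0.3,-1],[0,-8,0,0.8,-1.5,0.3,-1],[0,-10,0,0.8,-1.5,0.3,-1],[0,-10,0,0.8,-1.5,0.3,-0.2]]]';  python3 -m handwheel '[[[0,0,0,0,0,0,-0.1],[0,0,0,0,0,0,-0.1],[0,0,0,0,0,0,-0.1],[0,0,0,0,0,0,-0.1]]]'; python3 go.py 641 -203 390 -82.0
```

```text
clock: 4.85
eef_pos: [641.8, -203.1, 310.5]
eef_rot: [-1.542, -0.002, -1.434]
wrist_force: [0.3, -1.0, 0.1]
finger_gap: 18.9
clock: 5.18
eef_pos: [641.8, -203.1, 310.4]
eef_rot: [-1.542, -0.002, -1.434]
wrist_force: [0.9, -0.4, 0.4]
finger_gap: 41.6
clock 5.18 tcp [ 641.8 -203.1  310.4] rot [-88.37  -0.1  -82.18] gap 41.6 F [ 0.9 -0.4  0.4] j [-0.37  0.53  0.93  0.01  1.65  1.07]
shift [ -0.1 -79.6   1.5] turn [-1.63 -0.18  0.1 ]
```

```bash
python3 -m handwheel '[[[0,-25,0,0,0,0,-0.1],[0,-50,1,-1,0,0,0],[0,-80,1.5,-1.6,0,0,0.5],[0,-90,1.5,-1.6,0,0,0.5]]]';python3 -c "
from h import *
p,d,T=grab('wrist','w4')"; python3 fk.py pics/w4.npz wrist; python3 go.py 500 165 400 100
```

```text
clock: 5.52
eef_pos: [640.7, -203.0, 404.7]
eef_rot: [-1.567, -0.004, -1.434]
wrist_force: [0.3, 0.4, 0.4]
finger_gap: 57.0
bar 1132 ((641.5838012695312, -203.45526123046875), (61.48255157470703, 15.718371391296387), 7.372748374938965) z 328.03614832150686
axis 7.153383003990712
fork n 1648 z hist [  32   89 1065  435   12    1    0   14    0    0    0]
prong 1 b mean 46.034045932890386 slope -0.0026282472256626143 a range -185.47037685208838 -100.10873536798599
  upstands a [-185.0, -185.0, -185.0, -185.0, -185.0, -184.0, -184.0]
prong -1 b mean -44.61095770874424 slope -0.014194961073994435 a range -186.85127317630824 -100.18830444315071
  upstands a [-187.0, -186.0, -186.0, -186.0, -186.0, -185.0, -185.0]
clock 5.57 tcp [ 640.9 -203.1  404.9] rot [-89.69  -0.26 -82.18] gap 60.9 F [-0.5  0.3  1.3] j [-0.36  0.59  0.64 -0.    1.91  1.07]
shift [-383.9    2.7  -89.5] turn [ -0.41 177.82  -0.47]
```

View pics/w4.png

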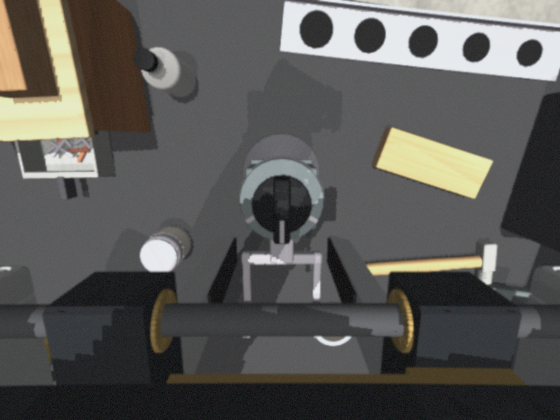

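```bash
python3 -m handwheel '[[[-38,0,-9,0,-7,0,0.5],[-76,0,-18,0,-14,0,0.5],[-114,1,-27,0,-21,0,0.5],[-152,1,-36,0,-28,0,0.5],[-190,2,-44,0,-35,0,0.5]]]'; python3 go.py 500 165 400 100
```

```text
clock: 5.98
eef_pos: [570.2, -19.4, 401.1]
eef_rot: [-1.569, -0.006, -0.818]
wrist_force: [0.8, 0.5, 0.1]
finger_gap: 70.3
clock 5.98 tcp [570.2 -19.4 401.1] rot [-89.92  -0.37 -46.85] gap 70.3 F [0.8 0.5 0.1] j [-0.1   0.29  1.06 -0.    1.78  0.72]
shift [-182.5   -0.    74.9] turn [   0.44 -146.85    0.25]
```

```bash
python3 -m handwheel '[[[-36,0,15,0,-7,0,0.5],[-73,0,30,0,-14,0,0.5],[-110,0,45,0,-21,0,0.5],[-146,0,60,0,-28,0,0.5],[-182,0,75,0,-35,0,0.5]]]'; python3 -m handwheel '[[[0,0,0,0,-7,0,0.5],[0,0,0,0,-14,0,0.5],[0,0,0,0,-21,0,0.5],[0,0,0,0,-28,0,0.5],[0,0,0,0,-35,0,0.5]]]' ;python3 -m handwheel '[[[0,0,0,0,-7,0,0.5],[0,0,0,0,-14,0,0.5],[0,0,0,0,-21,0,0.5],[0,0,0,0,-28,0,0.5],[0,0,0,0,-35,0,0.5]]]'; python3 go.py 500 165 350 100
```

```text
clock: 6.4
eef_pos: [499.2, 166.2, 399.3]
eef_rot: [-1.574, -0.006, -0.201]
wrist_force: [1.1, 0.8, -0.5]
finger_gap: 70.4
clock: 6.82
eef_pos: [498.9, 166.2, 398.3]
eef_rot: [-1.576, -0.002, 0.416]
wrist_force: [-0.1, -0.4, -0.2]
finger_gap: 70.8
clock: 7.23
eef_pos: [498.7, 166.1, 397.4]
eef_rot: [-1.576, 0.002, 1.033]
wrist_force: [-0.2, -0.6, 0.1]
finger_gap: 70.2
clock 7.23 tcp [498.7 166.1 397.4] rot [-90.28   0.12  59.19] gap 70.2 F [-0.2 -0.6  0.1] j [ 0.25  0.18  1.21 -0.01  1.75 -0.78]
shift [-0.2 47.4 -1.4] turn [  0.23 -40.81  -0.21]
```

```bash
python3 -m handwheel '[[[0,10,0,0,-7,0,0.5],[0,20,0,0,-14,0,0.5],[0,30,0,0,-21,0,0.5],[0,40,0,0,-28,0,0.5],[0,47,0,0,-35,0,0.5]]]' ;python3 -m handwheel '[[[0,0,0,0,-6,0,0.5],[0,0,0,0,-6.5,0,0.5]]]'; python3 go.py 500 165 350 100; python3 -c "
from h import *
p,d,T=grab('wrist','w5');grab('top','top5')
crop(p,0,0,560,420,1.4,'w5b')"
```

```text
clock: 7.65
eef_pos: [498.5, 165.8, 348.5]
eef_rot: [-1.572, 0.005, 1.65]
wrist_force: [0.3, -0.2, -1.0]
finger_gap: 70.3
clock: 7.82
eef_pos: [498.0, 165.7, 347.1]
eef_rot: [-1.569, 0.005, 1.769]
wrist_force: [-0.1, -0.3, -0.7]
finger_gap: 70.1
clock 7.82 tcp [498.  165.7 347.1] rot [-89.92   0.29 101.33] gap 70.1 F [-0.1 -0.3 -0.7] j [ 0.25  0.18  1.32 -0.    1.64 -1.51]
shift [-1.  -2.9 -1.8] turn [-0.07  1.33 -0.29]
```

View pics/w5b.png

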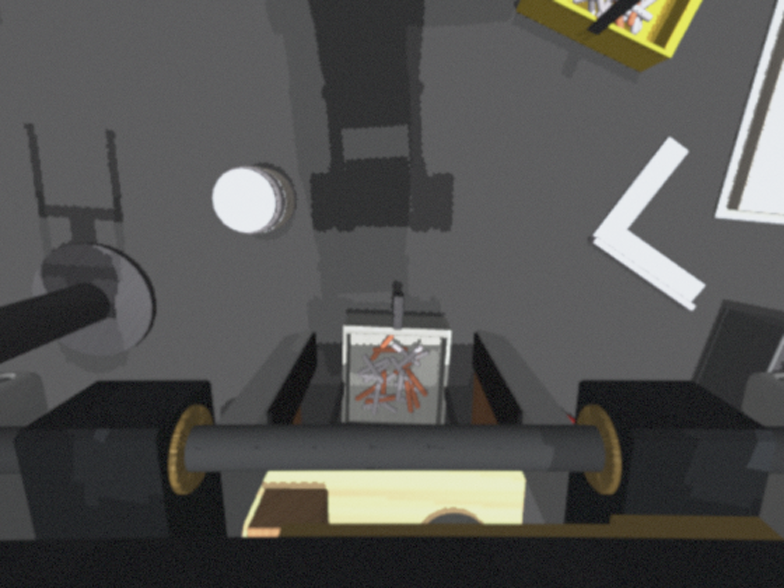

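```bash
cat > bk.py <<'E'
from h import *
import sys
f=np.load(sys.argv[1]); p,d,T=f['p'],f['d'],f['T']; n=sys.argv[2]; P=cloud(n,d,T); z=P[...,2]
cx,cy=float(sys.argv[3]),float(sys.argv[4])   # rough tab pos
near=np.hypot(P[...,0]-cx,P[...,1]-cy)<float(sys.argv[5]) if len(sys.argv)>5 else np.hypot(P[...,0]-cx,P[...,1]-cy)<45
m=near&(z>40)&(z<66)
Q=P[m]; 
yw=np.radians(10.9)
dark=m&(p.max(-1)<120); Q=P[dark]; print('tab dark n',len(Q),'z',np.percentile(Q[:,2],[5,50,95])); 
r=cv2.minAreaRect(np.float32(Q[:,:2])); print(r)
br=(np.hypot(P[...,0]-cx-40,P[...,1]-cy-8)<110)&(z>45)&(z<66)&(p.min(-1)>120); Q=P[br]; print('rim n',len(Q),'z',np.percentile(Q[:,2],[5,50,95])); r=cv2.minAreaRect(np.float32(Q[:,:2])); print(r,cv2.boxPoints(r).round(1).tolist())
E
python3 bk.py pics/w5.npz wrist 565 179; python3 bk.py pics/top5.npz top 565 179;python3 - <<'E'
from h import *
f=np.load('pics/w5.npz');P=cloud('wrist',f['d'],f['T'])
for v in range(200,240,3): print(v,[tuple(np.round(P[v,u]).astype(int).tolist()) for u in range(276,294,2)])
E
```

```text
tab dark n 262 z [41.6311657  56.2884983  58.31883288]
((565.2327880859375, 178.99465942382812), (41.082679748535156, 79.03585052490234), 8.474372863769531)
rim n 581 z [52.34501779 54.12334361 55.57152736]
((619.541015625, 189.7233428955078), (72.0318603515625, 129.89308166503906), 8.774687767028809) [[574.0, 248.39999389648438], [593.9000244140625, 120.0], [665.0, 131.0], [645.2000122070312, 259.3999938964844]]
200 [(541, 162, 0), (541, 165, -2), (540, 169, -1), (539, 173, 0), (539, 176, -2), (538, 180, -1), (537, 183, -1), (536, 187, 1), (535, 190, 1)]
203 [(547, 163, -1), (546, 166, -1), (546, 170, -1), (544, 174, 1), (544, 177, 0), (543, 181, -1), (543, 184, -1), (542, 188, -1), (542, 192, -3)]
206 [(553, 164, -1), (552, 168, -1), (551, 171, -1), (550, 175, -1), (550, 178, -1), (549, 182, -2), (548, 186, -1), (548, 189, -1), (546, 193, 1)]
209 [(429, 153, 538), (557, 169, 1), (557, 172, -1), (545, 174, 44), (545, 177, 43), (544, 181, 43), (554, 187, -1), (553, 190, 0), (552, 194, 1)]
212 [(564, 166, 0), (563, 170, -3), (562, 173, 0), (547, 174, 59), (547, 178, 56), (546, 181, 55
[... 1568 characters left out ...]
                                                      ~~~~~~~~~~~~~^^^^^^^^^^^^^^^^^^
    return _quantile_unchecked(
        a, q, axis, out, overwrite_input, method, keepdims, weights)
    return _ureduce(a,
                    func=_quantile_ureduce_func,
    ...<5 lines>...
                    overwrite_input=overwrite_input,
                    method=method)
    r = func(a, **kwargs)
    result = _quantile(arr,
                       quantiles=q,
    ...<2 lines>...
                       out=out,
                       weights=wgt)
    slices_having_nans = np.isnan(arr[-1, ...])
                                  ~~~^^^^^^^^^
IndexError: index -1 is out of bounds for axis 0 with size 0
```

```bash
python3 go.py 560 180.3 120 99
```

```text
clock 7.92 tcp [498.3 165.7 348.2] rot [-90.02   0.28 100.84] gap 70.6 F [-0.7 -0.6 -0.3] j [ 0.25  0.18  1.32 -0.    1.64 -1.51]
shift [  3.8 228.2 -63.3] turn [ 0.02  1.84 -0.28]
```

```bash
python3 -m handwheel '[[[2,10,-32,0,1.8,0,0.2],[4,40,-63,0,1.8,0,0.2],[4,80,-63,0,1.8,0,0.2],[4,120,-63,0,1.8,0,0.2],[4,160,-63,0,1.8,0,0.2]]]' 20;python3 go.py 560 180.3 120 99; python3 -c "
from h import *
p,d,T=grab('wrist','w6')"
```

```text
clock: 8.33
eef_pos: [559.6, 180.7, 186.0]
eef_rot: [-1.571, 0.005, 1.724]
wrist_force: [0.8, -0.2, 0.3]
finger_gap: 56.3
clock 8.33 tcp [559.6 180.7 186. ] rot [-90.03   0.28  98.8 ] gap 56.3 F [ 0.8 -0.2  0.3] j [ 0.25  0.39  1.42 -0.01  1.33 -1.47]
shift [-0.2 66.  -0.3] turn [ 0.03 -0.2  -0.28]
```

View pics/w6.png

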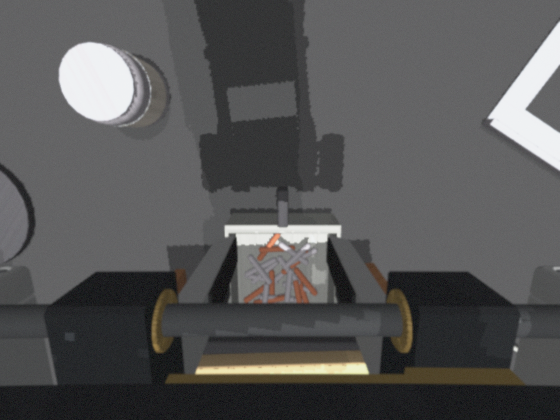

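```bash
python3 -m handwheel '[[[0,35,0,0,0,0,0.2],[0,70,0,0,0,0,0.1],[0,105,0,0,0,0,0],[0,135,0,0,0,0,-0.2],[0,149,0,0,0,-0.3,-0.3]]]' 20;python3 go.py 560 180.3 37 99; python3 -c "
from h import *
p,d,T=grab('wrist','w7')"
```

```text
clock: 8.8
eef_pos: [554.1, 178.6, 26.2]
eef_rot: [-1.557, 0.001, 1.721]
wrist_force: [-0.3, 0.9, -0.5]
finger_gap: 36.8
clock 8.8 tcp [554.1 178.6  26.2] rot [-8.920e+01  7.000e-02  9.863e+01] gap 36.8 F [-0.3  0.9 -0.5] j [ 0.25  0.56  1.56  0.    1.03 -1.47]
shift [  0.8 -10.9  -5.9] turn [-0.8  -0.37 -0.07]
```

View pics/w7.png

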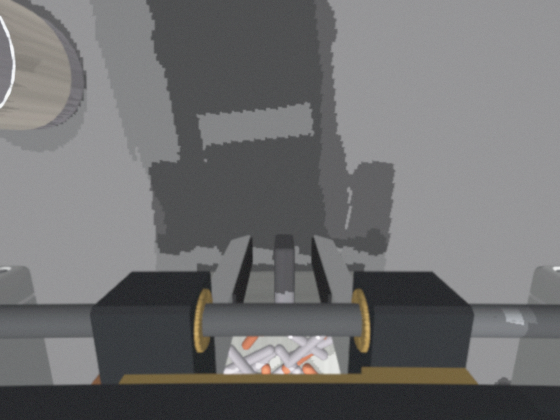

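```bash
python3 -m handwheel '[[[0,-11,-3,-0.8,0,0,-0.4],[0,-11,-6,-0.8,0,0,-0.6],[0,-11,-6,-0.8,0,0,-1],[0,-11,-6,-0.8,0,0,-1],[0,-11,-6,-0.8,0,0,-1]]]' 20;python3 go.py 560 180.3 37 99
```

```text
clock: 9.27
eef_pos: [560.9, 179.7, 38.0]
eef_rot: [-1.572, 0.0, 1.721]
wrist_force: [0.4, 0.6, 9.2]
finger_gap: 11.8
clock 9.27 tcp [560.9 179.7  38. ] rot [-9.009e+01  2.000e-02  9.862e+01] gap 11.8 F [0.4 0.6 9.2] j [ 0.25  0.55  1.55 -0.    1.04 -1.47]
shift [0.8 1.  0.8] turn [ 0.09 -0.38 -0.02]
```

```bash
python3 -m handwheel '[[[0,0,0,0,0,0,-1],[0,0,0,0,0,0,-1]]]' 20;python3 go.py 420 157.5 37 99
```

```text
clock: 9.43
eef_pos: [561.1, 179.8, 38.7]
eef_rot: [-1.573, 0.0, 1.721]
wrist_force: [0.5, 1.4, -1.7]
finger_gap: 11.7
clock 9.43 tcp [561.1 179.8  38.7] rot [-9.014e+01  2.000e-02  9.861e+01] gap 11.7 F [ 0.5  1.4 -1.7] j [ 0.25  0.55  1.55 -0.    1.04 -1.47]
shift [ -0.9   1.4 142.8] turn [ 0.14 -0.39 -0.02]
```

```bash
python3 -m handwheel '[[[0,0.5,10,0,0,0,-1],[0,0.5,28,0,0,0,-1],[0,0.5,46,0,0,0,-1],[0,0.5,64,0,0,0,-1],[0,0.5,80,0,0,0,-1]]]' 25;python3 -m handwheel '[[[0,0,14,0,0,0,-1],[0,0,32,0,0,0,-1],[0,0,50,0,0,0,-1],[0,0,65,0,0,0,-1],[0,0,67,0,0,0,-1]]]';python3 -m handwheel '[[[0,0,0,0,0,0,-1],[0,0,0,0,0,0,-1]]]';python3 go.py 420 157.5 37 99; python3 -c "
from h import *
p,d,T=grab('wrist','w8');p,d,T=grab('top','top8')"
```

```text
clock: 9.85
eef_pos: [481.0, 167.6, 38.1]
eef_rot: [-1.573, 0.0, 1.721]
wrist_force: [2.4, -1.0, -2.1]
finger_gap: 11.7
clock: 10.27
eef_pos: [413.4, 157.4, 38.2]
eef_rot: [-1.573, 0.0, 1.721]
wrist_force: [-1.3, -0.3, -1.7]
finger_gap: 11.8
clock: 10.43
eef_pos: [413.7, 157.5, 38.4]
eef_rot: [-1.573, 0.0, 1.721]
wrist_force: [-1.3, -0.3, -1.4]
finger_gap: 11.8
clock 10.43 tcp [413.7 157.5  38.4] rot [-9.014e+01  3.000e-02  9.860e+01] gap 11.8 F [-1.3 -0.3 -1.4] j [ 0.28  0.27  1.96 -0.    0.9  -1.44]
shift [-0.9  1.4 -6.2] turn [ 0.14 -0.4  -0.03]
```

View pics/w8.png

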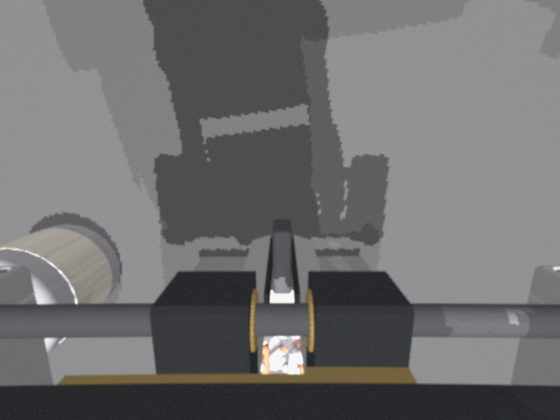

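View pics/top8.png

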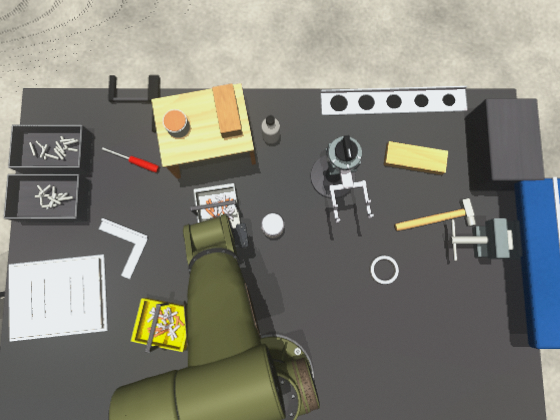

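```bash
python3 -m handwheel '[[[0,0,0,0,0,0,-0.4],[0,0,0,0,0,0,-0.3],[0,0,0,0,0,0,-0.3],[0,0,0,0,0,0,-0.3]]]';python3 -m handwheel '[[[0,-10,0,0,0,0,-0.2],[0,-45,1,0,0,0,-0.2],[0,-85,2,0,0,0,-0.2],[0,-125,3,0,0,0,-0.2],[0,-165,4,0,0,0,-0.2]]]';python3 go.py 420 157.5 37 99
```

```text
clock: 10.87
eef_pos: [414.0, 157.5, 38.1]
eef_rot: [-1.573, 0.0, 1.721]
wrist_force: [0.4, 0.2, -0.9]
finger_gap: 32.0
clock: 11.28
eef_pos: [409.2, 156.7, 206.0]
eef_rot: [-1.574, 0.0, 1.721]
wrist_force: [1.1, 0.4, 0.4]
finger_gap: 37.4
clock 11.28 tcp [409.2 156.7 206. ] rot [-9.017e+01  2.000e-02  9.859e+01] gap 37.4 F [1.1 0.4 0.4] j [ 0.28  0.03  1.8  -0.    1.3  -1.44]
shift [ -0.8 169.  -10.3] turn [ 0.17 -0.41 -0.02]
```

```bash
python3 -m handwheel '[[[0,-35,0,0,7,0,-0.2],[0,-70,0,0,14,0,-0.2],[0,-105,0,0,21,0,-0.2],[0,-120,0,0,28,0,-0.2],[0,-120,0,0,35,0,-0.2]]]';python3 -m handwheel '[[[0,0,0,0,7,0,-0.1],[0,0,0,0,14,0,-0.1],[0,0,0,0,21,0,-0.1],[0,0,0,0,28,0,0.1],[0,0,0,0,35,0,0.1]]]';python3 -m handwheel '[[[0,0,0,0,7,0,-0.1],[0,0,0,0,14,0,-0.1],[0,0,0,0,20,0,-0.1],[0,0,0,0,20,0,-0.1]]]'; python3 -c "
from h import *
p,d,T=grab('wrist','w9');p,d,T=grab('top','top9')
crop(p,160,150,300,260,5,'top9c')"; python3 go.py 516 173 250 8.7
```

```text
clock: 11.7
eef_pos: [409.3, 156.9, 330.7]
eef_rot: [-1.578, -0.006, 1.104]
wrist_force: [-0.0, -0.6, 0.0]
finger_gap: 37.8
clock: 12.12
eef_pos: [409.0, 156.8, 331.6]
eef_rot: [-1.574, -0.01, 0.487]
wrist_force: [0.2, -0.0, -0.4]
finger_gap: 50.4
clock: 12.45
eef_pos: [408.7, 156.7, 332.4]
eef_rot: [-1.57, -0.011, 0.133]
wrist_force: [0.6, -0.6, 1.2]
finger_gap: 42.3
clock 12.55 tcp [408.8 156.8 332.1] rot [-89.96  -0.63   8.11] gap 42.2 F [-0.1 -0.5  0. ] j [ 0.28 -0.04  1.58 -0.    1.58  0.14]
shift [107.5  83.3   0.9] turn [-0.04 -0.59  0.63]
```

View pics/w9.png

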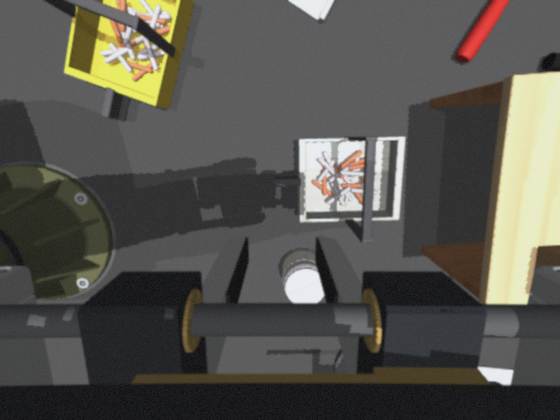

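View pics/top9c.png

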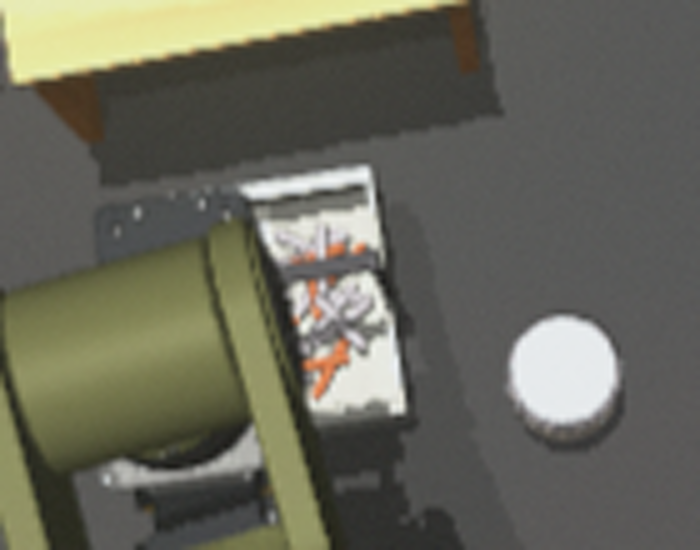

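```bash
cat > hd.py <<'E'
from h import *
import sys
f=np.load(sys.argv[1]); P=cloud(sys.argv[2],f['d'],f['T']); z=P[...,2]; cx,cy,zl,zh=map(float,sys.argv[3:7])
m=(np.hypot(P[...,0]-cx,P[...,1]-cy)<95)&(z>zl)&(z<zh); Q=P[m]; print(len(Q),'z',np.percentile(Q[:,2],[5,50,95]).round(1))
r=cv2.minAreaRect(np.float32(Q[:,:2])); print(r); c=np.median(Q,0); V=np.linalg.svd(Q[:,:2]-Q[:,:2].mean(0),full_matrices=False)[2][0]; print('axis yaw-90',(np.degrees(np.arctan2(V[1],V[0]))%180)-90)
E
python3 hd.py pics/w9.npz wrist 516 173 138 165;python3 hd.py pics/top9.npz top 516 173 140 160; python3 hd.py pics/w9.npz wrist 516 173 48 60
```

```text
1176 z [148.2 153.9 155.4]
((516.0282592773438, 172.77420043945312), (13.513147354125977, 132.9202117919922), 8.950407028198242)
axis yaw-90 8.816659613924585
87 z [149.1 154.2 158.6]
((525.9174194335938, 135.96011352539062), (14.000325202941895, 59.417274475097656), 9.114380836486816)
axis yaw-90 7.744307155028309
1604 z [50.  54.1 56.4]
((509.9927978515625, 172.70835876464844), (175.68251037597656, 130.7919921875), 8.982647895812988)
axis yaw-90 -81.38071482853636
```

```bash
python3 -m handwheel '[[[36,0,0,0,-0.5,0.6,-0.1],[72,10,0.5,0,-0.8,0.6,-0.1],[107,40,0.8,0,-0.8,0.6,-0.1],[107.5,80,0.8,0,-0.8,0.6,-0.1],[107.5,110,0.8,0,-0.8,0.6,-0.1]]]' 30; python3 go.py 516 172.8 140 8.9;python3 -c "
from h import *
p,d,T=grab('wrist','w10')"; python3 hd.py pics/w10.npz wrist 516 173 138 165
```

```text
clock: 12.97
eef_pos: [516.9, 172.8, 220.1]
eef_rot: [-1.57, 0.002, 0.159]
wrist_force: [0.3, -0.3, -0.8]
finger_gap: 42.4
clock 12.97 tcp [516.9 172.8 220.1] rot [-89.98   0.1    9.12] gap 42.4 F [ 0.3 -0.3 -0.8] j [0.26 0.27 1.5  0.   1.38 0.1 ]
shift [-0.7 80.1  0.1] turn [-0.02  0.22 -0.1 ]
2010 z [152.8 154.1 155.3]
((516.9812622070312, 172.85516357421875), (13.52458667755127, 133.70849609375), 8.800889015197754)
axis yaw-90 8.828479714099942
```

View pics/w10.png

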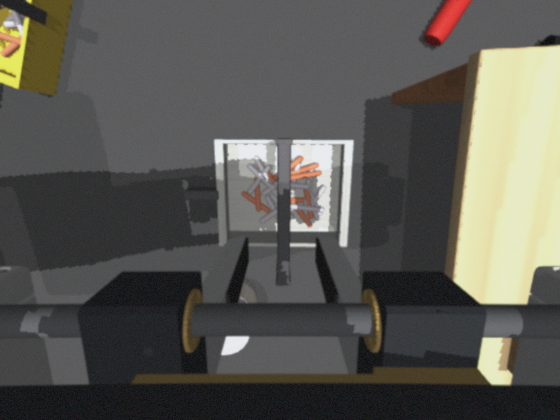

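```bash
python3 -m handwheel '[[[0,25,0,0,0.2,0,-0.1],[0,50,0,0,0.2,0,-0.2],[0,70,0,0,0.2,0,-0.3],[0,79,0,0,0.2,0,-0.4],[0,79,0,0,0.2,0,-0.4]]]' 30; python3 -m handwheel '[[[0,0,0,0,0,0,-1],[0,0,0,0,0,0,-1],[0,0,0,0,0,0,-1],[0,0,0,0,0,0,-1]]]' 30; python3 go.py 516 172.8 140 8.9
```

```text
clock: 13.43
eef_pos: [513.1, 172.0, 134.9]
eef_rot: [-1.571, 0.012, 0.158]
wrist_force: [0.4, 0.3, 0.6]
finger_gap: 28.1
clock: 13.77
eef_pos: [514.2, 172.3, 136.7]
eef_rot: [-1.571, 0.008, 0.158]
wrist_force: [4.6, -0.4, 6.2]
finger_gap: 11.5
clock 13.77 tcp [514.2 172.3 136.7] rot [-90.01   0.47   9.04] gap 11.5 F [ 4.6 -0.4  6.2] j [0.26 0.34 1.6  0.   1.21 0.1 ]
shift [ 1.8 -3.4  0.2] turn [ 0.01  0.14 -0.47]
```

```bash
python3 -m handwheel '[[[0,-10,0,0,0,-0.2,-1],[0,-30,0,0,0,-0.4,-1],[0,-55,0,0,0,-0.4,-1],[0,-80,0,0,0,-0.4,-1],[0,-105,0,0,0,-0.4,-1]]]' 40; python3 -m handwheel '[[[0,-15,0,0,0,0,-1],[0,-30,0,0,0,0,-1],[0,-45,0,0,0,0,-1],[0,-47,0,0,0,0,-1]]]'; python3 go.py 335 -246 287 7.8; python3 -c "
from h import *
p,d,T=grab('scene','s11');p,d,T=grab('wrist','w11')"
```

```text
clock: 14.18
eef_pos: [514.2, 172.3, 242.9]
eef_rot: [-1.571, 0.003, 0.158]
wrist_force: [0.8, -0.5, -5.6]
finger_gap: 11.4
clock: 14.52
eef_pos: [514.3, 172.3, 292.6]
eef_rot: [-1.571, 0.001, 0.158]
wrist_force: [0.3, -0.7, -5.2]
finger_gap: 11.5
clock 14.52 tcp [514.3 172.3 292.6] rot [-9.001e+01  5.000e-02  9.060e+00] gap 11.5 F [ 0.3 -0.7 -5.2] j [ 0.26  0.23  1.38 -0.    1.53  0.1 ]
shift [-243.     5.9 -384.9] turn [ 0.01  1.26 -0.05]
```

View pics/s11.png

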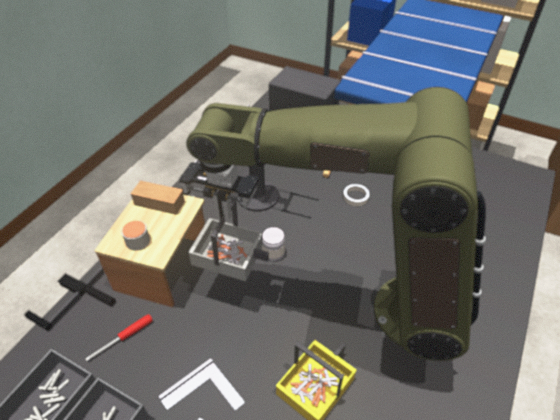

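View pics/w11.png

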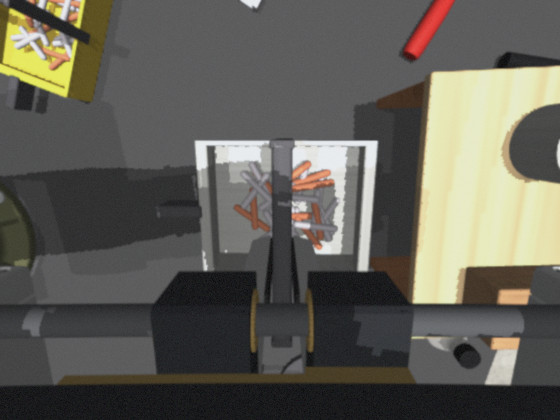

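```bash
python3 hd.py pics/w11.npz wrist 514 172 295 316; python3 hd.py pics/w11.npz wrist 514 172 200 218;  python3 -m handwheel '[[[-9,0,-15,0,0,0,-1],[-26,0,-42,0,0,0,-1],[-44,1,-70,0,0,0,-1],[-62,2,-98,0,0,0,-1],[-80,3,-126,0,0,0,-1]]]';python3 -m handwheel '[[[-18,0,-28,0,0.4,0,-1],[-36,0,-56,0,0.6,0,-1],[-54,0,-84,0,1,0,-1],[-72,0,-112,0,1.2,0,-1],[-90,0,-140,0,1.2,0,-1]]]'; python3 go.py 335 -246 287 7.8
```

```text
3715 z [308.6 310.2 311.6]
((513.9799194335938, 172.84645080566406), (35.36054229736328, 134.19052124023438), 17.313379287719727)
axis yaw-90 8.867270967840994
4301 z [202.5 209.2 213. ]
((506.9574279785156, 174.30496215820312), (176.63877868652344, 128.85044860839844), 8.745682716369629)
axis yaw-90 -80.1396422021923
clock: 15.03
eef_pos: [453.4, 34.1, 285.8]
eef_rot: [-1.571, 0.006, 0.159]
wrist_force: [0.9, -0.3, -5.1]
finger_gap: 11.4
clock: 15.45
eef_pos: [385.1, -119.3, 285.2]
eef_rot: [-1.57, 0.008, 0.138]
wrist_force: [0.9, -0.0, -5.1]
finger_gap: 11.4
clock 15.45 tcp [ 385.1 -119.3  285.2] rot [-89.95   0.45   7.89] gap 11.4 F [ 0.9 -0.  -5.1] j [-0.39 -0.09  1.74 -0.    1.5  -0.53]
shift [ -67.    -1.3 -118.6] turn [-0.05  0.09 -0.45]
```

```bash
python3 -m handwheel '[[[-16,0,-28,0,0,-0.4,-1],[-32,0,-56,0,0,-0.4,-1],[-49,-1,-86,0,0,-0.4,-1],[-63,-1,-112,0,0,-0.4,-1],[-67,-1,-118.5,0,0,-0.4,-1]]]';python3 -m handwheel '[[[0,0,0,0,0,0,-1],[0,0,0,0,0,0,-1]]]'; python3 go.py 335 -246 287 7.8; python3 -c "
from h import *
p,d,T=grab('scene','s12');p,d,T=grab('wrist','w12');p,d,T=grab('top','top12');crop(p,280,110,420,270,4,'top12c')"
```

```text
clock: 15.87
eef_pos: [333.1, -248.5, 285.4]
eef_rot: [-1.569, 0.003, 0.135]
wrist_force: [0.4, -0.6, -5.6]
finger_gap: 11.6
clock: 16.03
eef_pos: [332.6, -248.2, 284.4]
eef_rot: [-1.567, 0.004, 0.134]
wrist_force: [0.1, -0.7, -7.2]
finger_gap: 11.5
clock 16.03 tcp [ 332.6 -248.2  284.4] rot [-89.8    0.25   7.67] gap 11.5 F [ 0.1 -0.7 -7.2] j [-0.73 -0.07  1.72 -0.    1.49 -0.86]
shift [ 2.6 -2.6  1.9] turn [-0.2  -0.13 -0.25]
```

View pics/w12.png

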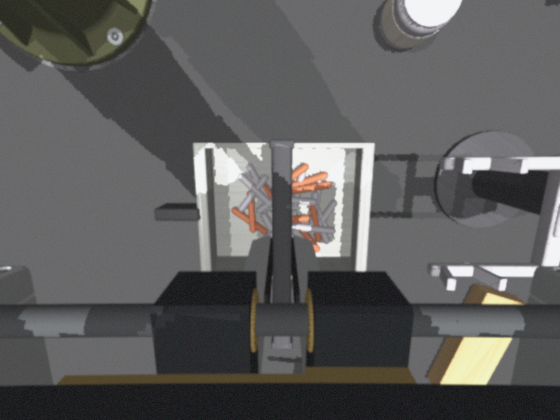

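View pics/top12c.png

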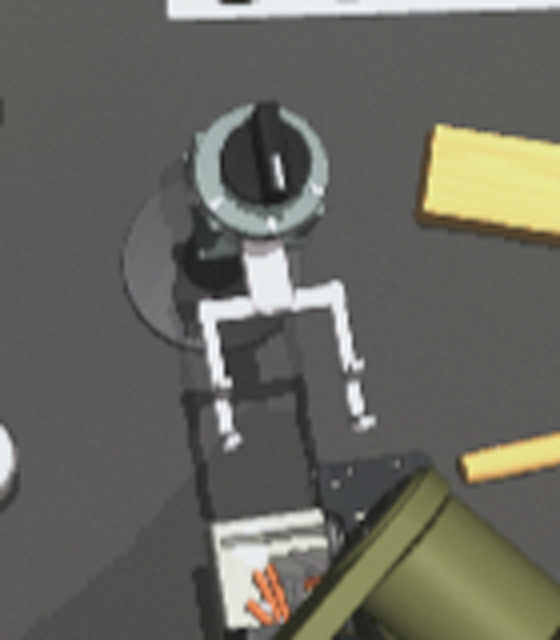

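View pics/s12.png

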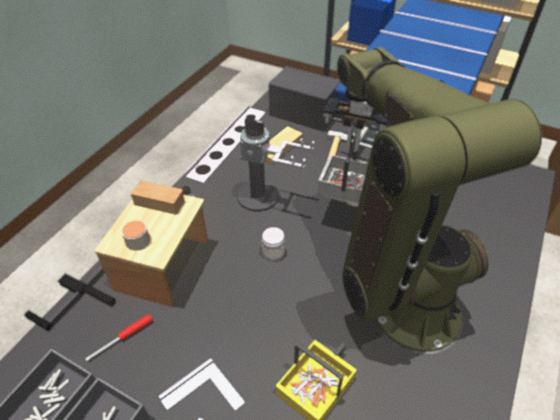

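```bash
cat > fk2.py <<'E'
from h import *
import sys
f=np.load(sys.argv[1]); p,d,T=f['p'],f['d'],f['T']; n=sys.argv[2]; P=cloud(n,d,T); z=P[...,2]
yw=np.radians(7.8); ex=np.array([np.cos(yw),np.sin(yw)]); ey=np.array([-ex[1],ex[0]]); ax=np.array([641.5,-203.2])
rel=P[...,:2]-ax; a=rel@ex; b=rel@ey
m=(a>-200)&(a<-95)&(np.abs(b)<60)&(z>222)&(z<275)&(p.min(-1)>70)
print('n',m.sum(),'zhist',np.histogram(z[m],np.arange(222,276,4))[0])
for s in(1,-1):
    k=m&(s*b>20); 
    if k.sum()<10: continue
    lo=k&(z<245); q=np.polyfit(a[lo],b[lo],1); print(s,'b %.1f'%b[lo].mean(),'slope %.3f'%q[0],'a min %.1f'%a[k].min(),'z floor %.1f'%np.median(z[lo]))
    h,e=np.histogram(a[k&(z>249)],np.arange(-200,-120,3)); print('  upst',[(int(x),int(y)) for x,y in zip(e,h) if y])
E
for i in 12 1 4; do echo w$i; python3 fk2.py pics/w$i.npz wrist; done; echo top; python3 fk2.py pics/top12.npz top; python3 hd.py pics/w12.npz wrist 332 -248 290 306
```

```text
w12
n 3643 zhist [   7  242  959 1062  176  197  187  220  431  162    0    0    0]
1 b 46.1 slope -0.002 a min -185.5 z floor 234.3
  upst [(-185, 74), (-182, 89), (-179, 31), (-149, 18), (-146, 176), (-143, 54), (-140, 29)]
-1 b -44.8 slope 0.005 a min -185.4 z floor 234.0
  upst [(-185, 57), (-182, 75), (-179, 25), (-176, 1), (-149, 18), (-146, 125), (-143, 65), (-140, 27)]
w1
n 1440 zhist [  2  56 447 494  57  50  57  60 154  63   0   0   0]
1 b 46.7 slope -0.000 a min -183.3 z floor 234.2
  upst [(-185, 6), (-182, 18), (-179, 38), (-176, 27), (-146, 3), (-143, 21), (-140, 32)]
-1 b -44.0 slope -0.010 a min -182.8 z floor 234.0
  upst [(-185, 6), (-182, 16), (-179, 39), (-176, 27), (-146, 3), (-143, 23), (-140, 30)]
w4
n 571 zhist [  1  27 224 293  11   1   0   0   9   5   0   0   0]
1 b 46.7 slope 0.002 a min -181.8 z floor 234.1
  upst [(-182, 7)]
-1 b -44.0 slope -0.011 a min -182.6 z floor 234.1
  upst [(-185, 1), (-182, 6)]
top
n 264 zhist [ 2 18 78 89 17  6 12  6 22 12  2  0  0]
1 b 46.1 slope -0.007 a min -181.0 z floor 234.6
  upst [(-179, 6), (-176, 4), (-173, 1), (-143, 4), (-140, 6), (-137, 4)]
-1 b -45.6 slope -0.006 a min -179.9 z floor 233.8
  upst [(-179, 4), (-176, 4), (-173, 3), (-143, 1), (-140, 3), (-137, 5)]
3585 z [301.5 303.1 304.7]
((330.4928894042969, -247.51901245117188), (32.68031311035156, 133.5061798095703), 0.1193975880742073)
axis yaw-90 7.63550517961113
```

```bash
python3 go.py 481.4 -224.8 275 7.7
```

```text
clock 16.18 tcp [ 333.4 -247.5  285.2] rot [-89.88   0.18   7.82] gap 11.4 F [ 0.1  0.8 -4.6] j [-0.73 -0.07  1.72 -0.    1.49 -0.86]
shift [149.7   9.7   2.4] turn [-0.12  0.12 -0.18]
```

```bash
python3 -m handwheel '[[[10,4,1,0,0,0,-1],[35,8,2,0,0,-0.2,-1],[60,9,2.4,0,0,-0.2,-1],[85,9,2.4,0,0,-0.2,-1],[110,9,2.4,0,0,-0.2,-1]]]';python3 -m handwheel '[[[15,0,0,0,0,0,-1],[25,0,0,0,0,0,-1],[30,0,0,0,0,0,-1],[30,0,0,0,0,0,-1]]]'; python3 go.py 481.4 -224.8 275 7.7; python3 -c "
from h import *
p,d,T=grab('wrist','w13');p,d,T=grab('top','top13');crop(p,300,130,400,250,5,'top13c');p,d,T=grab('scene','s13');crop(p,220,90,380,210,5,'s13c')";for i in w; do python3 fk2.py pics/w13.npz wrist; done
```

```text
clock: 16.6
eef_pos: [444.1, -228.6, 275.3]
eef_rot: [-1.568, -0.0, 0.138]
wrist_force: [-0.8, -0.4, -4.3]
finger_gap: 11.1
clock: 16.93
eef_pos: [474.4, -223.9, 274.8]
eef_rot: [-1.568, 0.0, 0.139]
wrist_force: [-0.6, -0.7, -5.5]
finger_gap: 11.3
clock 16.93 tcp [ 474.4 -223.9  274.8] rot [-8.983e+01  1.000e-02  7.960e+00] gap 11.3 F [-0.6 -0.7 -5.5] j [-0.51  0.19  1.46  0.    1.49 -0.65]
shift [ 6.8 -0.2 -1.9] turn [-0.17  0.26 -0.01]
n 1465 zhist [  1   4 525 509  31  28  38  29 200 100   0   0   0]
1 b 46.2 slope -0.014 a min -184.1 z floor 234.0
  upst [(-185, 14), (-182, 75), (-179, 43), (-149, 1), (-146, 82), (-143, 62), (-140, 38)]
-1 b -46.4 slope -5.434 a min -178.4 z floor 233.9
  upst [(-179, 21)]
```

View pics/w13.png

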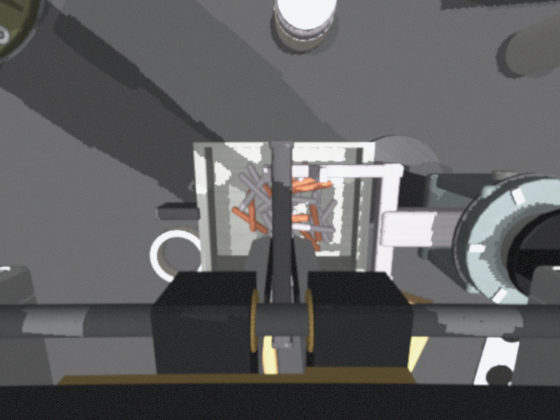

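View pics/s13c.png

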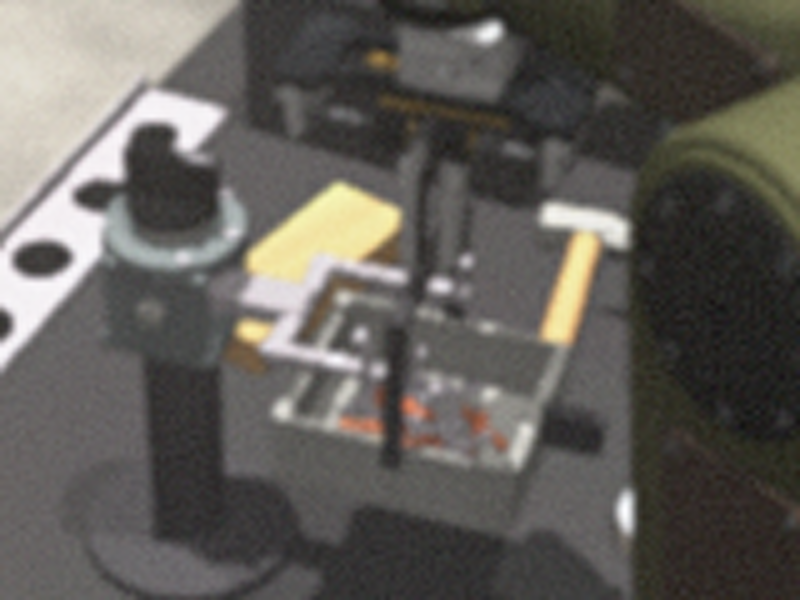

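View pics/top13c.png

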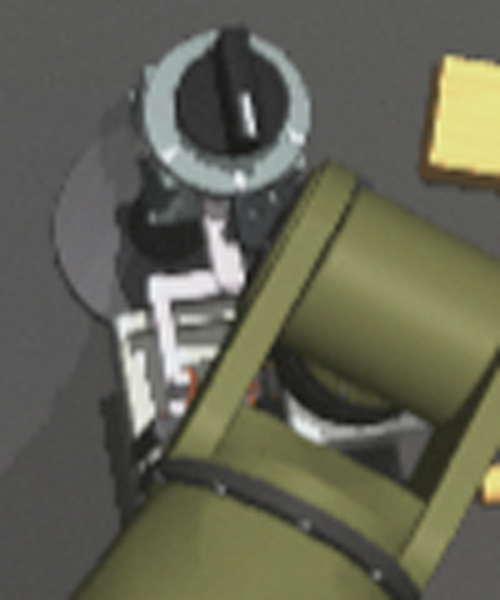

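```bash
python3 - <<'E'
from h import *
f=np.load('pics/w13.npz'); p,d,T=f['p'],f['d'],f['T']; P=cloud('wrist',d,T); z=P[...,2]
yw=np.radians(7.8); ex=np.array([np.cos(yw),np.sin(yw)]); a=(P[...,:2]-[641.5,-203.2])@ex
for v in (165,170,175): print(v,[(u,int(round(float(a[v,u]))),int(round(float(z[v,u])))) for u in range(258,345,4)])
crop(p,230,130,420,260,4,'w13c')
E
```

```text
165 [(258, -195, 143), (262, -191, 142), (266, -182, 233), (270, -179, 234), (274, -174, 291), (278, -172, 294), (282, -170, 294), (286, -167, 293), (290, -165, 293), (294, -160, 233), (298, -157, 234), (302, -154, 233), (306, -151, 232), (310, -148, 237), (314, -146, 240), (318, -142, 234), (322, -139, 233), (326, -136, 234), (330, -133, 233), (334, -130, 234), (338, -127, 233), (342, -123, 233)]
170 [(258, -195, 142), (262, -191, 142), (266, -181, 258), (270, -178, 257), (274, -174, 292), (278, -172, 292), (282, -170, 466), (286, -167, 294), (290, -165, 293), (294, -160, 235), (298, -157, 235), (302, -154, 235), (306, -151, 236), (310, -149, 240), (314, -146, 248), (318, -144, 256), (322, -142, 257), (326, -139, 259), (330, -133, 235), (334, -129, 233), (338, -126, 233), (342, -124, 235)]
175 [(258, -194, 156), (262, -190, 160), (266, -181, 258), (270, -178, 258), (274, -174, 292), (278, -172, 292), (282, -170, 293), (286, -167, 294), (290, -165, 294), (294, -160, 234), (298, -157, 234), (302, -154, 234), (306, -151, 234), (310, -148, 240), (314, -146, 249), (318, -144, 256), (322, -142, 259), (326, -139, 257), (330, -132, 234), (334, -130, 235), (338, -127, 235), (342, -123, 234)]
```

View pics/w13c.png

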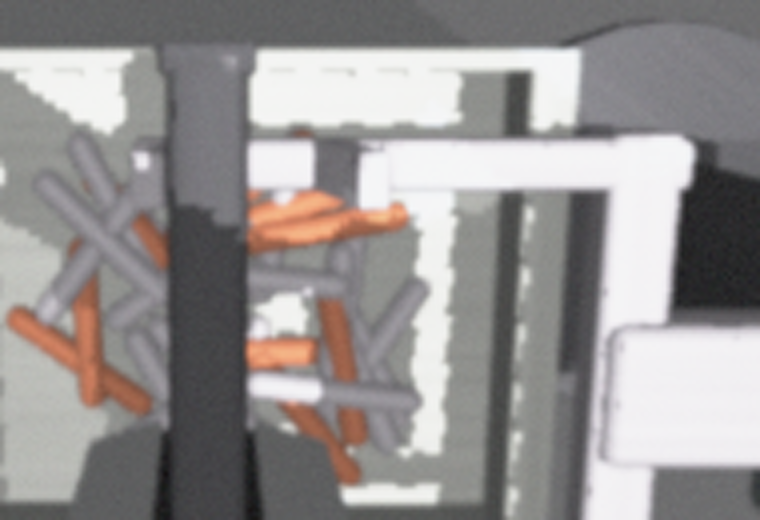

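```bash
python3 -m handwheel '[[[4,0,-0.8,0,0,0,-1],[8,0,-1.5,0,0,0,-1],[8,12,-1.5,0,0,0,-1],[8,26,-1.5,0,0,0,-1],[8,36,-1.5,0,0,0,-1]]]';python3 -m handwheel '[[[0,0,0,0,0,0,-1],[0,0,0,0,0,0,-1]]]'; python3 go.py 482 -224.8 227 7.7; python3 -c "
from h import *
p,d,T=grab('wrist','w14');crop(p,230,130,420,260,4,'w14c')"
```

```text
clock: 17.5
eef_pos: [481.3, -225.0, 238.5]
eef_rot: [-1.568, -0.0, 0.137]
wrist_force: [0.2, 0.7, -4.3]
finger_gap: 10.8
clock: 17.67
eef_pos: [481.1, -225.0, 238.3]
eef_rot: [-1.568, 0.001, 0.137]
wrist_force: [0.0, 1.2, -4.7]
finger_gap: 11.4
clock 17.67 tcp [ 481.1 -225.   238.3] rot [-8.981e+01  4.000e-02  7.830e+00] gap 11.4 F [ 0.   1.2 -4.7] j [-0.51  0.23  1.51  0.    1.41 -0.64]
shift [ 0.9 11.3  0. ] turn [-0.19  0.13 -0.04]
```

View pics/w14c.png

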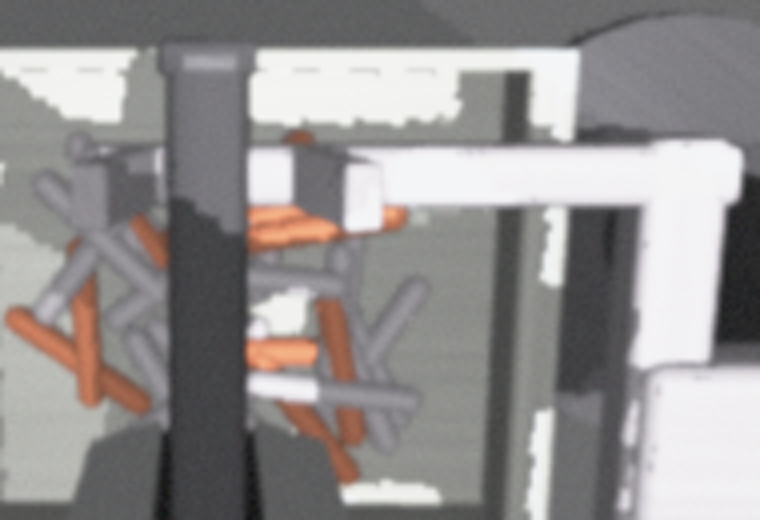

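```bash
python3 -m handwheel '[[[3,0,0,0,0,0,-1],[3,5,0,0,0,0,-1],[3,11,0,0,0,0,-1],[3,16,0,0,0,0,-1],[3,20,0,0,0,0,-1]]]';python3 -m handwheel '[[[0,4,0,0,0,0,-1],[0,8,0,0,0,0,-1],[0,12,0,0,0,0,-1]]]'; python3 go.py 482 -224.8 227 7.7
```

```text
clock: 18.13
eef_pos: [484.4, -224.7, 218.5]
eef_rot: [-1.568, -0.0, 0.137]
wrist_force: [0.1, -0.3, -1.7]
finger_gap: 11.5
clock: 18.38
eef_pos: [484.7, -224.6, 206.4]
eef_rot: [-1.569, -0.001, 0.137]
wrist_force: [1.3, 0.4, 0.2]
finger_gap: 11.4
clock 18.38 tcp [ 484.7 -224.6  206.4] rot [-8.988e+01 -7.000e-02  7.830e+00] gap 11.4 F [1.3 0.4 0.2] j [-0.5   0.25  1.55  0.    1.34 -0.64]
shift [ -2.6 -20.6   0.3] turn [-0.12  0.13  0.07]
```

```bash
python3 -m handwheel '[[[0,2,0,0,0,0,-1],[0,4,0,0,0,0,-1],[0,6,0,0,0,0,-1],[0,6,0,0,0,0,-1],[0,6,0,0,0,0,-1]]]';python3 -m handwheel '[[[0,0,0,0,0,0,-1],[0,0,0,0,0,0,-1],[0,0,0,0,0,0,-1]]]'; python3 -c "
from h import *
F=[]
p,d,T=grab('wrist','w15');crop(p,230,130,420,260,4,'w15c');p,d,T=grab('scene','s15');crop(p,220,90,380,210,5,'s15c')"; python3 go.py 482 -224.8 227 7.7; python3 hd.py pics/w15.npz wrist 484 -225 210 222;python3 fk2.py pics/w15.npz wrist
```

```text
clock: 18.8
eef_pos: [484.6, -224.7, 200.4]
eef_rot: [-1.569, -0.001, 0.137]
wrist_force: [0.6, 0.1, -0.5]
finger_gap: 11.6
clock: 19.05
eef_pos: [484.6, -224.7, 200.5]
eef_rot: [-1.569, -0.001, 0.137]
wrist_force: [0.8, -0.6, -0.2]
finger_gap: 11.9
clock 19.15 tcp [ 484.6 -224.7  200.5] rot [-8.988e+01 -7.000e-02  7.830e+00] gap 11.4 F [0.6 0.1 0.5] j [-0.5   0.26  1.56  0.    1.33 -0.64]
shift [ -2.6 -26.5   0.3] turn [-0.12  0.13  0.07]
8024 z [212.7 219.2 221.4]
((521.939697265625, -214.07192993164062), (110.92221069335938, 133.88038635253906), 15.133661270141602)
axis yaw-90 -67.80170774856938
n 2055 zhist [179 324 157 307 109 116 130 137 146 170 116  72  79]
1 b 46.0 slope 0.006 a min -184.3 z floor 229.6
  upst []
```

View pics/w15c.png

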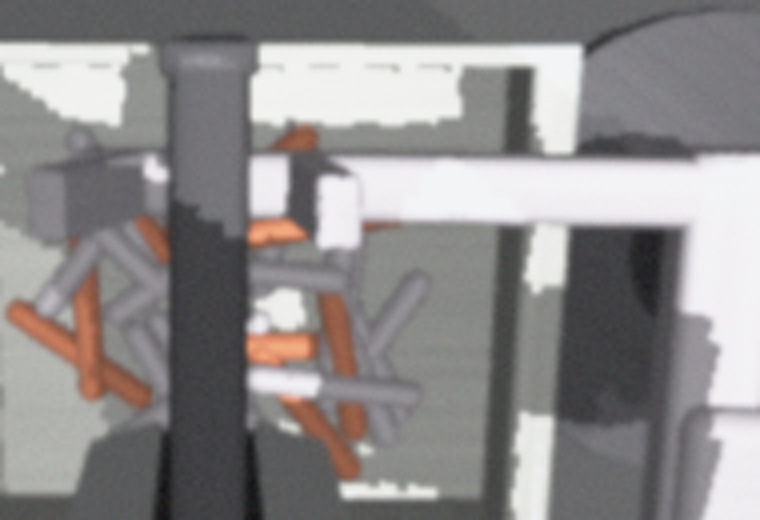

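View pics/s15c.png

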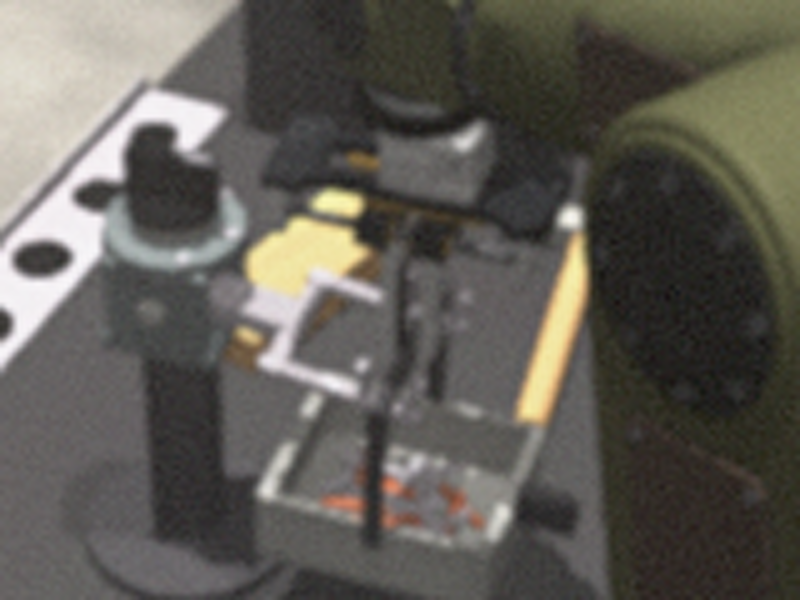

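```bash
cat > sl.py <<'E'
from h import *
import sys
f=np.load(sys.argv[1]); p,d,T=f['p'],f['d'],f['T']; P=cloud('wrist',d,T); z=P[...,2]
yw=np.radians(7.8); ex=np.array([np.cos(yw),np.sin(yw)]); ey=np.array([-ex[1],ex[0]]); rel=P[...,:2]-[641.5,-203.2]; a=rel@ex; b=rel@ey
m=(np.abs(b-46)<3.5)&(a>-134)&(a<-95)&(z>180)&(z<245); q=np.polyfit(a[m],z[m],1); print('prong slope rad',np.arctan(q[0]),'n',m.sum(),'z at notch',np.polyval(q,-160))
h=(np.abs(a+160)<12)&(b>30)&(b<68)&(z>195)&(z<300)&(z>np.polyval(q,-160)+5); print('bar top',np.median(z[h]),'a',np.median(a[h]),'TCP a',(T[:2,3]-[641.5,-203.2])@ex)
E
python3 sl.py pics/w15.npz;python3 sl.py pics/w14.npz
```

```text
prong slope rad 0.16065942972843603 n 842 z at notch 208.62886758458276
bar top 219.23891830133732 a -159.51731922718307 TCP a -158.35828871985348
prong slope rad 0.0007471509985358936 n 665 z at notch 234.18939889044728
bar top 256.5530112823767 a -162.9541132436941 TCP a -161.82796175476022
```

```bash
python3 -m handwheel '[[[0,1,0,0,0,0,-1],[0,1,0,0,0,0,-1],[0,1,0,0,0,0,-1],[0,1,0,0,0,0,-1]]]' 15;python3 -m handwheel '[[[0,0,0,0,0,0,-0.6],[0,0,0,0,0,0,-0.5],[0,0,0,0,0,0,-0.4],[0,0,0,0,0,0,-0.3],[0,0,0,0,0,0,-0.2]]]';python3 -m handwheel '[[[0,0,0,0,0,0,-0.2],[0,0,0,0,0,0,-0.2],[0,0,0,0,0,0,-0.2]]]'; python3 -c "
from h import *
p,d,T=grab('wrist','w16');crop(p,230,130,420,260,4,'w16c')"; python3 go.py 482 -224.8 227 7.7;python3 sl.py pics/w16.npz
```

```text
clock: 19.48
eef_pos: [484.7, -224.7, 199.5]
eef_rot: [-1.569, -0.001, 0.137]
wrist_force: [1.9, 0.6, -0.2]
finger_gap: 12.0
clock: 19.9
eef_pos: [484.6, -224.7, 199.5]
eef_rot: [-1.569, -0.001, 0.137]
wrist_force: [0.4, 0.8, -1.1]
finger_gap: 35.8
clock: 20.15
eef_pos: [484.6, -224.7, 199.5]
eef_rot: [-1.569, -0.001, 0.137]
wrist_force: [-0.0, -0.8, -0.1]
finger_gap: 37.7
clock 20.2 tcp [ 484.6 -224.7  199.5] rot [-8.989e+01 -7.000e-02  7.830e+00] gap 37.3 F [ 0.9 -0.3  0.6] j [-0.5   0.26  1.56  0.    1.32 -0.64]
shift [ -2.6 -27.5   0.3] turn [-0.11  0.13  0.07]
prong slope rad 0.20284520525735192 n 811 z at notch 201.47925958402095
bar top 212.35198714170943 a -158.88671214796042 TCP a -158.35345995471422
```

View pics/w16.png

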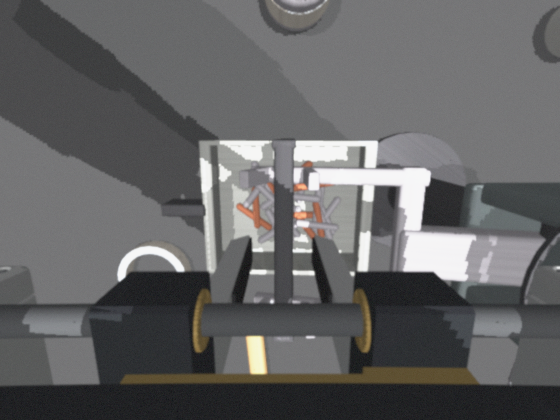

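```bash
python3 -m handwheel '[[[0,-10,0,0,0,0,-0.2],[0,-40,0,0,0,0,-0.2],[0,-80,0,0,0,0,-0.2],[0,-120,0,0,0,0,-0.2],[0,-150,0,0,0,0,-0.2]]]';python3 -m handwheel '[[[0,0,0,0,0,0,-0.2],[0,0,0,0,0,0,-0.2],[0,0,0,0,0,0,-0.2],[0,0,0,0,0,0,-0.2],[0,0,0,0,0,0,-0.2]]]'; python3 -c "
from h import *
p,d,T=grab('wrist','w17');p,d,T=grab('scene','s17');crop(p,220,90,380,210,5,'s17c');grab('top','top17')"; python3 go.py 482 -224.8 227 7.7;python3 sl.py pics/w17.npz;python3 fk.py pics/w17.npz wrist|head -2; python3 hd.py pics/w17.npz wrist 484 -225 206 218; python3 hd.py pics/w17.npz wrist 484 -225 108 122
```

```text
clock: 20.62
eef_pos: [484.3, -224.9, 353.8]
eef_rot: [-1.571, -0.004, 0.137]
wrist_force: [-0.0, 0.3, 0.2]
finger_gap: 37.5
clock: 21.03
eef_pos: [484.1, -224.8, 352.5]
eef_rot: [-1.569, -0.002, 0.137]
wrist_force: [-0.9, 0.1, -0.5]
finger_gap: 37.8
clock 21.18 tcp [ 484.2 -224.9  353.1] rot [-89.96  -0.16   7.83] gap 37.5 F [0.1 0.  0.2] j [-0.5   0.2   1.29  0.    1.66 -0.64]
shift [ -2.5 126.1   0.3] turn [-0.04  0.13  0.16]
prong slope rad 0.2065604097216211 n 254 z at notch 201.2765554554412
bar top 212.53275423083645 a -158.51220122940765 TCP a -158.9216734749489
bar 2008 ((640.1295166015625, -203.45449829101562), (62.50489807128906, 16.938962936401367), 7.623534202575684) z 327.9450972361932
axis 7.49151147121976
2830 z [207.6 212.8 217.5]
((519.1190185546875, -219.38619995117188), (114.48162841796875, 132.5948028564453), 7.064117431640625)
axis yaw-90 5.353239692740658
1792 z [109.3 112.3 114.6]
((477.4173889160156, -225.22567749023438), (176.55503845214844, 129.99105834960938), 7.880918979644775)
axis yaw-90 -85.95567360155282
```

View pics/w17.png

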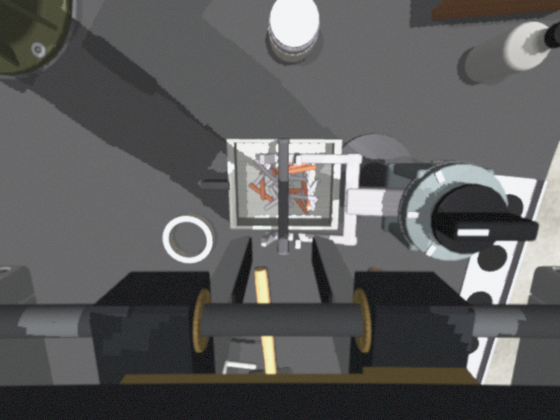

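View pics/s17c.png

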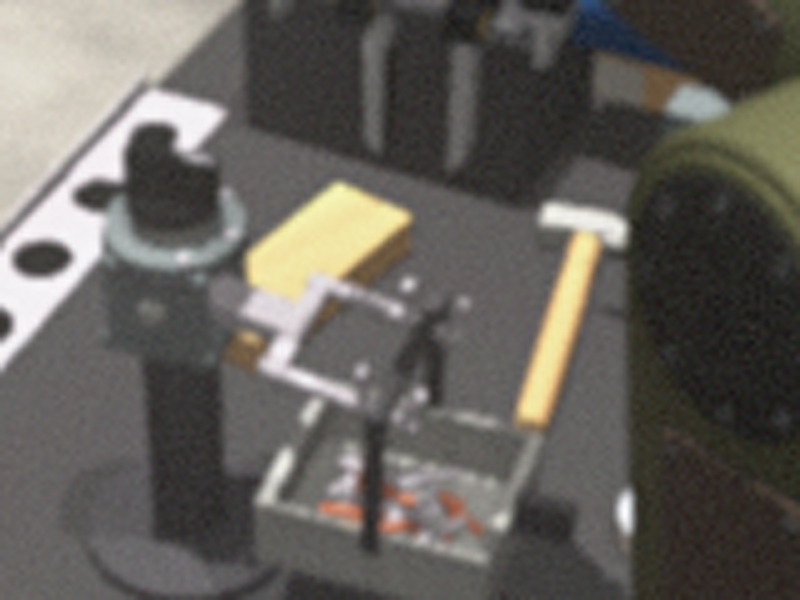

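View pics/top17.png

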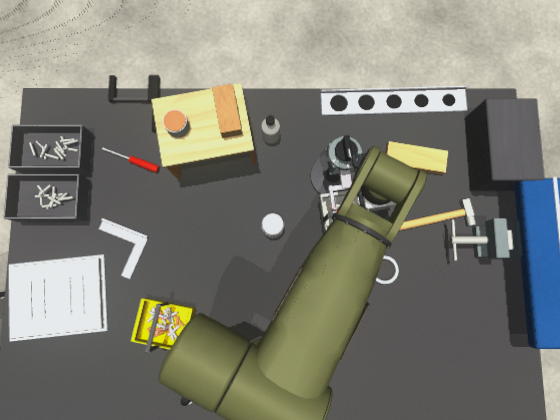

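```bash
python3 -c "
from cell import order,read_state
print(order.sign_off()); print(read_state()['clock'])"
```

```text
the job is handed in; nothing more can be done
None
the job is handed in; nothing more can be done
```

The job is done and handed in at about 21 s of robot time. The sign-off gives no verdict, so the result below rests on my own measurements.

- **Selector:** I pushed it down to the bottom stop and turned it clockwise one click. It measured about 60° of turn, with the knob top back at its starting height.
- **Basket out:** I pulled it by the front tab until the handle stood about 130 mm in front of the shelf edge. I let go there and lifted off before taking it again by the handle.
- **Onto the fork:** I lowered it level into the notches of both prongs. With the basket still gripped, the arm stood still at about 0.16 rad and the wrist force read about zero.
- **After letting go:** the arm sank a little further, to about 0.20 rad, so the gripper had still been carrying part of the weight. It then stayed there: 0.203 rad just after opening, 0.207 rad after I withdrew.
- **Last checks:** the handle was within about 2 mm of the notch middle, in line with the fork, with the basket rim level and well above the table. The gripper was clear. In the top picture the can, bottle, square and hammer were where they started.

The cameras disagreed by about 3 mm on the stand's position, so I centred the handle in the notch from the wrist view.

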